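# Post the hot boards in the cool-down box

## Robot

A 7-joint arm with a two-finger parallel gripper is mounted at the origin on the work surface. World frame = base frame: x ahead of the robot, y to its left, z up, the work surface at z = 0. Lengths are in m, angles in rad, forces in N, time in s.
With the tool pointing down it reaches from about 0.4 to 0.85 m from the base axis. Payload 4.5 kg.
Tool frame: the origin (TCP) lies at the very end of the fingers, on their centre line; the grasp point (between the pads) lies 19 mm behind it; z points along the fingers, x is the direction in which the jaws open and shut, and the axes are right-handed (so a half turn about z gives the same grasp; the last joint's range is limited). The gripper opens to 88 mm and grips with 3 to 60 N. Pads are 18 mm wide; open, the fingers measure 123 mm over their backs; the gripper's body (75 mm by 187 mm) begins 45 mm behind the grasp point.
Start: joints at [1.316, 0.689, -0.195, 1.565, 0.157, 0.902, -0.215], TCP at [0.178, -0.599, 0.239] pointing down, gripper open.
Joint ranges: [-3.01, 3.01], [-0.46, 2.08], [-1.47, 1.51], [0.13, 2.56], [-1, 4.14], [0.04, 2.09], [-2.66, 2.66]. Speed limits (rad/s): [2.57, 2.57, 3.14, 3.14, 3.14, 3.14, 3.14].

## Interface

Orientations are given as a unit quaternion [x, y, z, w].
In Python, from plant import * gives the robot as it stands.
- The arm moves only by the tool apply_moves, never from a script. Its argument "series" is a list of rows, each an object of numbers: "x", "y", "z": the shift along the tool's x, y, z in units of 80 cm (1.0 is 80 cm); "wx", "wy", "wz": the turn, a rotation vector about the tool's x, y, z in units of pi rad (1.0 is pi rad); "fingers": the opening, from -1 (shut) to 1 (fully open), so that 0 is half open. In form: [{"x": .., "y": .., "z": .., "wx": .., "wy": .., "wz": .., "fingers": ..}, ...]. A call has 1 to 8 rows; each row shifts and turns the pose as measured when the row begins, along the tool's axes as they then stand; what a row does not reach is not made up. A row lasts 1/8 s, in which the tool goes at most 62.5 mm and 10.7 degrees, less where a joint would pass 70% of its speed; a pose out of reach is approached as far as the arm can. A call with a number of a shift or a turn outside -1 to 1 is refused whole. A call with a gripper value outside its range is refused whole. The fingers move at their own pace and stop on an object; "force" is the grip in N (left out, the last holds). Time passes only in rows, so rows that do not move let the fingers close. It gives the time, the measured TCP pose, the force and the opening at its end, in the units of the state.
- get_state(): the state, without advancing time (a new reading comes with each control period).
- snapshot(name): name is "scene" or "top" or "wrist"; returns (picture, depth): 400x640x3 uint8, red, green, blue; 400x640 float32, m along the optical axis (not along the pixel's ray), 0 where there is no reading.
- camera_model(name): a dict with "camera_matrix" (3x3 intrinsics, pixels), "dist_coeffs" ([k1, k2, p1, p2, k3] as OpenCV has them; the pictures are not rectified), "world_from_camera" (4x4, takes a point from camera to world coordinates). Camera axes: x right, y up, looking along -z (the intrinsics and any distortion apply to the point x, -y, -z); pixel columns grow to the right and rows downward; lengths in m; the calibration is good to about 2 mm. A picture is of the moment at which its call begins: read the wrist's pose just before it. camera_model takes no time and is no camera call; for the wrist camera it gives the pose at the moment of the call.
- finish_job(): hands the job in, once; it reports no verdict.
The state is a dict: "clock": time; "q": joint angles; "qd": joint speeds; "joint_torque": joint torques, N m; "tool_pos": TCP position; "eef_rot": TCP orientation; "contact_force": force on the tool from outside, world axes, zero at the start; "moment": the same for the moment, N m; "opening": opening from 0.0 (shut) to 1.0 (fully open).
Only numpy, scipy, OpenCV 4.12 (cv2) and the standard library are available. Lean on these libraries where they do the work, as an engineer would, in place of code of your own. Each camera call takes 0.05 s, during which the arm holds its last target. There are 200 camera calls.

## Task

The freshly burnt boards must cool in the closed steel box. Unscrew the left-hand knob clockwise until its white line points at the green mark, which opens the gate; then tip every board edge-on and slip it through the sloping slot so that it drops right inside; when all are in, turn the knob back until the line points at the red mark again. Leave the soldering station, the tin and the flask where they are.

Things in the scene. Friction and masses are not known exactly. Their poses are not given: they have to be found in the camera images.
- box: fixed grey steel cool-down box, 240 mm long (its x, from -150 to +90), 74 mm wide (y), 225 mm high, closed, glass roof; origin in its underside. A 45 degree chute enters at the upper +x end. It is slick: a board let go in the chute slides down by itself and drops inside, below the chute. At its +y side a dark pedestal, 96 mm square, 130 mm high, carries the knob
- mouth (a point): middle of the mouth's lower edge, at x +100, y 0, z 205 mm in the box's frame. From here the chute goes down at 45 degrees towards the box's -x: 78 mm long, 66 mm wide (y), 22 mm clear height square to the slope. Only its first 7 mm have a roof; the glass roof begins there too. A red gate 10 mm inside the mouth shuts it and rises 10 mm per radian of the knob
- apron (a point): outer (upper) end of the steel apron that carries the chute's slope 55 mm further up and out from the mouth, towards the box's +x; this point is in the middle of its upper face. The apron is only 30 mm wide and 4 mm thick, with free air on either side for fingers
- knob (a joint): black bar knob on the pedestal, on a left-hand thread: turning it CLOCKWISE seen from above unscrews it and raises the gate; rad, grows clockwise. 0 = its white line points at the red mark (the box's +x), gate shut; 2.4 = the line points at the green mark, gate open; stop at 2.8. Stays where it is left; about 0.1 N m to turn
- knob_grip (a point): middle of the knob's top face, on its axis (about 168 mm above the table); its x axis points along the bar and the white line. The bar is 64 mm long (x), 16 mm wide (y) and 30 mm tall below this point
- board1: freshly burnt wooden board, 120 mm long (x), 55 mm wide (y), 15 mm thick, 50 to 100 g, burnt lines on its upper face; origin at the middle of its underside; lies flat on the table at first. Some of the five may be absent
- board2: freshly burnt wooden board, 120 mm long (x), 55 mm wide (y), 15 mm thick, 50 to 100 g, burnt lines on its upper face; origin at the middle of its underside; lies flat on the table at first. Some of the five may be absent
- board3: freshly burnt wooden board, 120 mm long (x), 55 mm wide (y), 15 mm thick, 50 to 100 g, burnt lines on its upper face; origin at the middle of its underside; lies flat on the table at first. Some of the five may be absent
- board4: freshly burnt wooden board, 120 mm long (x), 55 mm wide (y), 15 mm thick, 50 to 100 g, burnt lines on its upper face; origin at the middle of its underside; lies flat on the table at first. Some of the five may be absent
- board5: freshly burnt wooden board, 120 mm long (x), 55 mm wide (y), 15 mm thick, 50 to 100 g, burnt lines on its upper face; origin at the middle of its underside; lies flat on the table at first. Some of the five may be absent
- station: black soldering station, 110 x 130 x 75 mm, bystander; origin under its middle
- tin: open steel tin, 80 mm across, 50 mm high, bystander; origin under its middle
- flask: steel flask, 80 mm across, 190 mm high, bystander; origin under its middle
Not all that is in view belongs to the job. What is shaped like the board3 but black or yellow is not meant. What is shaped like the board5 but orange is not meant.

How it is judged:
By the outcome, as a careful person would: the job done as asked, in the order asked, and still so for the second after the job is handed in, with the robot touching nothing.
Of board1, board2, board3, board4, board5 only 3 to 5 are there at a start; the rules pass over those that are not, and their reading is None.
At some moment in a run one of board1, board2, board3, board4, board5 may be knocked a few centimetres aside while the robot is not near it.
Once in a run the grip may slacken for a moment while it holds something.
It also fails if it takes over 210 s, if anything falls off the work surface, if the arm or the gripper's body presses on something with over 40 N, if the wrist force passes 120 N, or if a joint passes its speed limit or range.

## Working session

There is one attempt and no reset: what is moved stays moved. The work goes in short steps, Python scripts to look and compute and a tool call to move; the robot and the scene stay as the last step left them, time stands still between calls to the robot, and variables do not carry over. Pictures are saved under pics/ and viewed, about 12 in all and at most 16, crops included, and the job is handed in when it is done.

Besides the shell and the picture viewer there is one more tool, called after "Emit:" by a JSON object that holds its "name" and its "arguments", one argument or row to a line. apply_moves: Moves the arm, as the interface text tells. Its arguments: {"type":"object","properties":{"series":{"type":"array","items":{"type":"object","properties":{"x":{"type":"number"},"y":{"type":"number"},"z":{"type":"number"},"wx":{"type":"number"},"wy":{"type":"number"},"wz":{"type":"number"},"fingers":{"type":"number"}}}},"force":{"type":"number"}},"required":["series"]}

```bash
ls; mkdir -p pics
python3 - <<'E'
from plant import *
import cv2,numpy as np
print(get_state())
for n in ("scene","top"):
    p,d=snapshot(n); np.savez(f"/tmp/{n}.npz",p=p,d=d)
    cv2.imwrite(f"pics/{n}0.png",p[:,:,::-1]); m=camera_model(n); print(n,m)
E
```

```text
pics
{'clock': 0.0, 'q': array([ 1.31579103,  0.68999962, -0.19448981,  1.56632992,  0.15729796,
        0.90247682, -0.21513035]), 'qd': array([-1.28162030e-03, -2.25642522e-03,  9.84642430e-04,  3.07233027e-04,
        6.99349101e-05, -1.85267917e-04, -1.05144221e-03]), 'joint_torque': array([-5.60517503e-05, -5.27554643e+01, -1.26687616e+00, -1.53424072e+01,
       -5.26541204e-02,  6.41827777e-03,  1.49505950e-04]), 'tool_pos': array([ 0.17776916, -0.59853698,  0.23790341]), 'eef_rot': array([ 8.01510196e-01, -5.97980412e-01, -7.70954534e-04, -4.87284858e-04]), 'contact_force': array([-0.15206425,  0.53672255, -0.6145384 ]), 'moment': array([-0.05234379,  0.01165493, -0.00498239]), 'opening': 0.9958143013321046}
scene {'camera_matrix': array([[366.460581  ,   0.        , 319.31041104],
       [  0.        , 366.460581  , 198.55505939],
       [  0.        ,   0.        ,   1.        ]]), 'dist_coeffs': array([-0.05608506,  0.        ,  0.        ,  0.        ,  0.        ]), 'world_from_camera': array([[ 0.62208871, -0.67751368,  0.39240395,  0.92377606],
       [ 0.78293327,  0.53536563, -0.31685822, -0.15531276],
       [ 0.00459619,  0.50434003,  0.86349291,  0.993818  ],
       [ 0.        ,  0.        ,  0.        ,  1.        ]])}
top {'camera_matrix': array([[485.69338852,   0.        , 326.96826218],
       [  0.        , 485.69338852, 198.52190244],
       [  0.        ,   0.        ,   1.        ]]), 'dist_coeffs': array([-0.14236106,  0.        ,  0.        ,  0.        ,  0.        ]), 'world_from_camera': array([[ 0.00605854,  0.99773703, -0.06696353,  0.45020244],
       [-0.9998896 ,  0.00513582, -0.01394304,  0.12787149],
       [-0.01356758,  0.06704061,  0.997658  ,  1.47415066],
       [ 0.        ,  0.        ,  0.        ,  1.        ]])}
```

View pics/scene0.png

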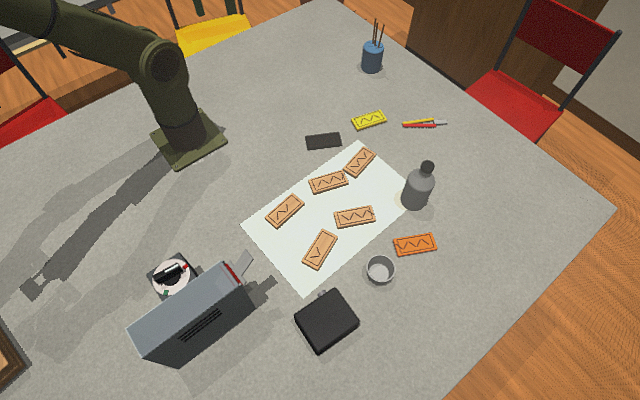

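View pics/top0.png

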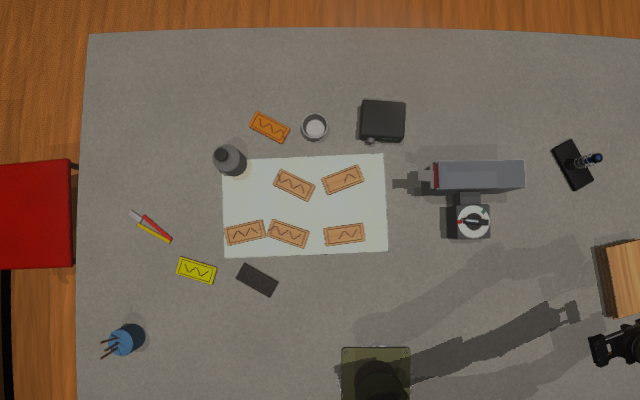

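The scene shows five natural boards on the white sheet, at top-view pixels (294,185), (342,180), (245,232), (288,233) and (344,234). The box is at (478,175) with its chute facing image-left (world +y), and the knob is at (473,221).

```bash
cat > h.py <<'E'
from plant import *
import cv2,numpy as np
from scipy.spatial.transform import Rotation as R
def rays(n,uv,M=None):
    m=camera_model(n); M=m["world_from_camera"] if M is None else M
    p=cv2.undistortPoints(np.array(uv,float).reshape(-1,1,2),m["camera_matrix"],m["dist_coeffs"]).reshape(-1,2)
    return M[:3,3],np.c_[p[:,0],-p[:,1],-np.ones(len(p))]@M[:3,:3].T
def onplane(n,uv,z,M=None):
    o,d=rays(n,uv,M); return o+d*((z-o[2])/d[:,2])[:,None]
def depthpts(n,uv,D,M=None):
    o,d=rays(n,uv,M); uv=np.array(uv,int); return o+d*D[uv[:,1],uv[:,0]][:,None]
def proj(n,P,M=None):
    m=camera_model(n); M=m["world_from_camera"] if M is None else M
    c=(np.atleast_2d(P)-M[:3,3])@M[:3,:3]; c=c*[1,-1,-1]
    return cv2.projectPoints(c,np.zeros(3),np.zeros(3),m["camera_matrix"],m["dist_coeffs"])[0].reshape(-1,2)
def boards(n,p,z=.015,M=None,amin=300):
    h=cv2.cvtColor(p,cv2.COLOR_RGB2HSV)
    k=cv2.inRange(h,(8,70,110),(18,190,255)); k=cv2.morphologyEx(k,cv2.MORPH_CLOSE,np.ones((3,3)))
    out=[]
    for c in cv2.findContours(k,cv2.RETR_EXTERNAL,cv2.CHAIN_APPROX_NONE)[0]:
        if cv2.contourArea(c)<amin: continue
        q=onplane(n,c.reshape(-1,2),z,M)
        (cx,cy),(w,l),a=cv2.minAreaRect(q[:,:2].astype(np.float32))
        if w<l: a+=90
        out.append((round(cx,4),round(cy,4),round((a+90)%180-90,1),round(max(w,l),3),round(min(w,l),3)))
    return out
E
python3 - <<'E'
from h import *
T=np.load("/tmp/top.npz");p,D=T["p"],T["d"]
for b in boards("top",p): print(b)
S=np.load("/tmp/scene.npz")
for b in boards("scene",S["p"]): print("s",b)
# box heights
vv,uu=np.mgrid[130:260,380:540]
P=depthpts("top",np.c_[uu.ravel(),vv.ravel()],D); np.save("/tmp/P.npy",P)
for lo,hi in((.215,.235),(.155,.18),(.12,.14)):
    q=P[(P[:,2]>lo)&(P[:,2]<hi)]; print(lo,len(q),q.min(0),q.max(0),cv2.minAreaRect(q[:,:2].astype(np.float32)))
cv2.imwrite("pics/c1.png",np.hstack([cv2.resize(p[140:250,380:540,::-1],None,fx=5,fy=5,interpolation=cv2.INTER_CUBIC)]))
for w,n in(((slice(80,125),slice(355,410)),"station"),((slice(105,145),slice(295,335)),"tin"),((slice(140,180),slice(205,255)),"flask")):
    vv,uu=np.mgrid[w[0],w[1]];q=depthpts("top",np.c_[uu.ravel(),vv.ravel()],D);q=q[q[:,2]>.03];print(n,q.min(0),q.max(0))
E
```

```text
(0.1083, 1.055, 0.2, 0.451, 0.234)
(0.3007, -0.8085, 11.6, 0.233, 0.123)
(0.4413, 0.0969, -81.6, 0.12, 0.054)
(0.4457, 0.3322, 88.2, 0.255, 0.081)
(0.589, 0.249, 63.6, 0.119, 0.054)
(0.6066, 0.1024, -68.3, 0.119, 0.055)
(0.948, 0.1974, 89.7, 2.226, 0.585)
s (0.7689, 0.3268, 61.8, 0.122, 0.056)
s (0.6087, 0.1018, -68.6, 0.119, 0.054)
s (0.5909, 0.2489, 64.0, 0.119, 0.054)
s (0.4434, 0.0962, -81.9, 0.119, 0.053)
s (0.4474, 0.3317, 88.6, 0.257, 0.082)
s (1.099, 0.6985, -69.2, 1.137, 0.44)
s (-0.6596, -0.4551, 7.1, 0.288, 0.172)
s (-0.6766, -0.2184, 7.4, 0.405, 0.265)
s (-0.0799, 1.0551, -0.1, 0.412, 0.247)
s (-0.4157, 0.6278, 51.1, 0.272, 0.207)
s (-0.6602, 0.4054, 73.7, 0.238, 0.227)
s (-0.762, 0.2105, 19.5, 0.5, 0.214)
0.215 2515 [ 0.56037155 -0.37919158  0.21500286] [ 0.64152867 -0.0964237   0.23496514] ((0.6011678576469421, -0.23728664219379425), (0.07557705044746399, 0.2823076546192169), 1.9186549186706543)
0.155 214 [ 0.46797002 -0.36897288  0.15518532] [ 0.6354821  -0.13807232  0.17917299] ((0.5395597815513611, -0.2353224903345108), (0.24062204360961914, 0.12936659157276154), 73.6578369140625)
0.12 1020 [ 0.42938961 -0.37172545  0.12012908] [ 0.63393855 -0.13673617  0.13992608] ((0.5165875554084778, -0.23047244548797607), (0.24416546523571014, 0.1749691516160965), 74.2421646118164)
station [ 0.45020244 -0.0820497   0.03439268] [0.83743188 0.12787149 1.47415066]
tin [0.45020244 0.12787149 0.03061053] [0.80531016 0.22373089 1.47415066]
flask [0.45020244 0.12787149 0.03010998] [0.69574611 0.47270518 1.47415066]
```

View pics/c1.png

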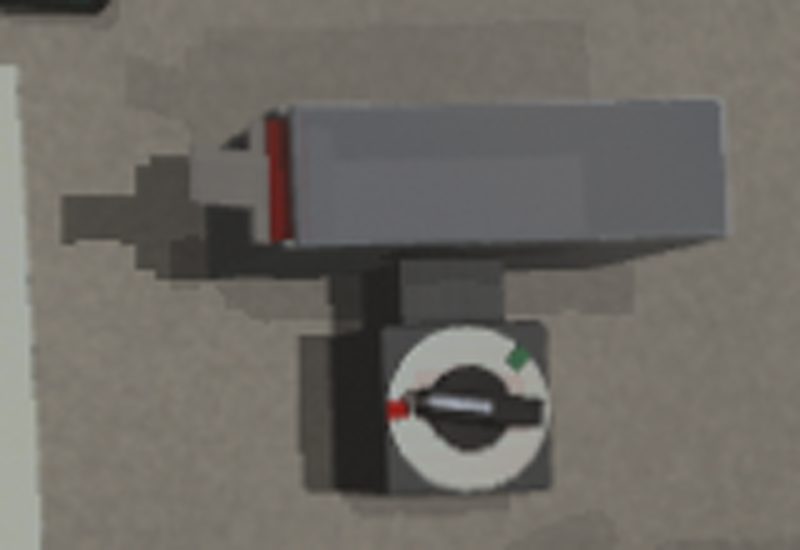

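Run:
```python
from h import *
c=np.array([[722,100],[725,236],[295,107],[295,242],[190,148],[192,205],[470,408],[430,402],[490,407],[397,409],[518,357]])/5+[380,140]-.4
print(onplane("top",c[:4],.225)); print("apron",onplane("top",c[4:6],.244)); print("knob",onplane("top",c[6:9],.168));print(onplane("top",c[9:],.131))
for n in("top","scene"):
  p=np.load(f"/tmp/{n}.npz")["p"]
  h=cv2.cvtColor(p,cv2.COLOR_RGB2HSV);k=cv2.inRange(h,(8,70,110),(18,190,255))
  k=cv2.morphologyEx(k,cv2.MORPH_CLOSE,np.ones((3,3)));k=cv2.morphologyEx(k,cv2.MORPH_OPEN,np.ones((7,7)))
  for q in cv2.findContours(k,cv2.RETR_EXTERNAL,cv2.CHAIN_APPROX_NONE)[0]:
    if cv2.contourArea(q)<300:continue
    w=onplane(n,q.reshape(-1,2),.015); r=cv2.minAreaRect(w[:,:2].astype(np.float32))
    if max(r[1])<.15: print(n,r)
P=np.load("/tmp/P.npy");q=P[(P[:,2]>.222)&(P[:,2]<.229)&(P[:,1]<-.15)];print(len(q),q[:,2].mean(),cv2.minAreaRect(q[:,:2].astype(np.float32)))
# scene crop of box
p=np.load("/tmp/scene.npz")["p"];cv2.imwrite("pics/c2.png",cv2.resize(p[235:375,115:285,::-1],None,fx=4,fy=4,interpolation=cv2.INTER_CUBIC))
```

```text
[[ 0.63992425 -0.37531632  0.225     ]
 [ 0.56765959 -0.37491468  0.225     ]
 [ 0.63352545 -0.14495597  0.225     ]
 [ 0.56288725 -0.14405402  0.225     ]]
apron [[ 0.60910065 -0.08622279  0.244     ]
 [ 0.57980482 -0.08698421  0.244     ]]
knob [[ 0.47825767 -0.2520853   0.168     ]
 [ 0.48147094 -0.22994561  0.168     ]
 [ 0.47881754 -0.26321059  0.168     ]]
[[ 0.47842033 -0.22130461  0.131     ]
 [ 0.50761861 -0.29068103  0.131     ]]
top ((0.44119247794151306, 0.0967516228556633), (0.054216913878917694, 0.11945550888776779), 7.894724369049072)
top ((0.44268798828125, 0.26623380184173584), (0.11829503625631332, 0.05409989506006241), 72.04387664794922)
top ((0.44526851177215576, 0.3972286283969879), (0.05440852791070938, 0.11961046606302261), 13.26599407196045)
top ((0.5889944434165955, 0.24895568192005157), (0.11850295960903168, 0.05415989086031914), 63.64487075805664)
top ((0.6066431999206543, 0.1024407371878624), (0.05466575175523758, 0.11944026499986649), 21.603927612304688)
scene ((0.7689852714538574, 0.3265974819660187), (0.12176675349473953, 0.055405572056770325), 61.518428802490234)
scene ((0.6086321473121643, 0.10187480598688126), (0.05388544127345085, 0.11901115626096725), 21.134994506835938)
scene ((0.5911931395530701, 0.24921298027038574), (0.11802857369184494, 0.05350884795188904), 63.89511489868164)
scene ((0.4434102773666382, 0.09620211273431778), (0.053496818989515305, 0.11855442076921463), 8.082660675048828)
scene ((0.44498735666275024, 0.26612770557403564), (0.11859402060508728, 0.053551528602838516), 71.78842163085938)
scene ((0.4478016793727875, 0.3972952961921692), (0.05331920087337494, 0.11940758675336838), 13.138130187988281)
1995 0.22526863004123285 ((0.6014817953109741, -0.2634719908237457), (0.07490158081054688, 0.22830753028392792), 1.389622449874878)
```

View pics/c2.png

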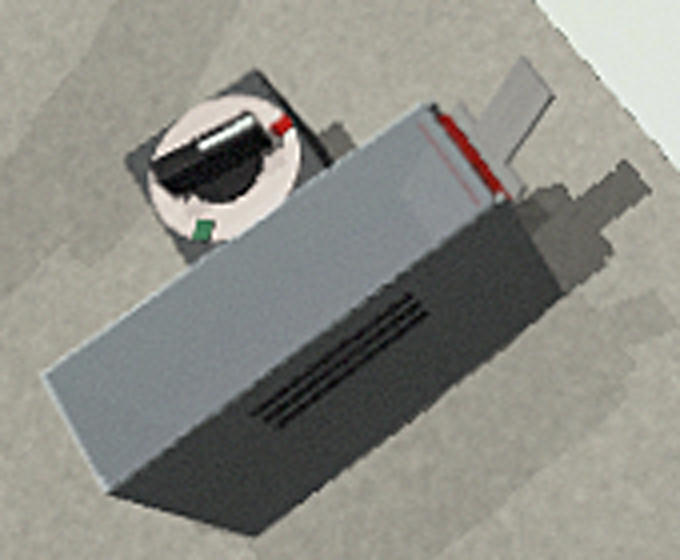

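The white line points at red (c2 crop: red mark at (283,125), green at (205,230)), and the gate is shut.

```bash
cat >> h.py <<'E'
def down(yaw,tilt=0):  # tool x at yaw (deg, world), tool z down, then tilt about tool x
    return R.from_euler('z',yaw,degrees=True)*R.from_euler('x',180,degrees=True)*R.from_euler('x',tilt,degrees=True)
def plan(*legs,fingers=None):
    """legs: (pos, Rot, n) -> rows in tool units, simulated from the measured pose"""
    s=get_state(); p=np.array(s["tool_pos"]); r=R.from_quat(s["eef_rot"])
    for P,Q,n in legs:
        P=np.array(P); print("leg",P,"dist mm",round(1e3*np.linalg.norm(P-p)/n,1),"deg/row",round(np.degrees((r.inv()*Q).magnitude())/n,2))
        rv=(r.inv()*Q).as_rotvec()/n; st=(P-p)/n
        for i in range(n):
            a=r.inv().apply(st)/.8; print(" ".join(f"{k}:{v:.4f}" for k,v in zip("x y z wx wy wz".split(),[*a,*(rv/np.pi)]) if abs(v)>2e-4))
            p=p+st; r=r*R.from_rotvec(rv)
def st():
    s=get_state(); r=R.from_quat(s["eef_rot"]).as_matrix()
    print("t",round(s["clock"],2),"pos",s["tool_pos"].round(4),"xax",r[:,0].round(3),"zax",r[:,2].round(3),"q",s["q"].round(2),"F",s["contact_force"].round(1),"open mm",round(88*s["opening"],1))
E
python3 - <<'E'
from h import *
plan(([.479,-.252,.25],down(1.4),9))
E
```

```text
leg [ 0.479 -0.252  0.25 ] dist mm 51.0 deg/row 8.32
x:-0.0342 y:-0.0538 z:-0.0016 wz:-0.0462
x:-0.0261 y:-0.0582 z:-0.0016 wz:-0.0462
x:-0.0174 y:-0.0614 z:-0.0016 wz:-0.0462
x:-0.0083 y:-0.0632 z:-0.0016 wz:-0.0462
x:0.0009 y:-0.0638 z:-0.0017 wz:-0.0462
x:0.0101 y:-0.0630 z:-0.0017 wz:-0.0462
x:0.0191 y:-0.0608 z:-0.0017 wz:-0.0462
x:0.0277 y:-0.0574 z:-0.0017 wz:-0.0462
x:0.0357 y:-0.0528 z:-0.0017 wz:-0.0462
```

Emit:
{"name": "apply_moves", "arguments": {
  "series": [
    {"x": -0.034,"y": -0.054,"z": -0.002,"wz": -0.046},
    {"x": -0.026,"y": -0.058,"z": -0.002,"wz": -0.046},
    {"x": -0.017,"y": -0.061,"z": -0.002,"wz": -0.046},
    {"x": -0.008,"y": -0.063,"z": -0.002,"wz": -0.046},
    {"x": 0.001,"y": -0.064,"z": -0.002,"wz": -0.046},
    {"x": 0.01,"y": -0.063,"z": -0.002,"wz": -0.046},
    {"x": 0.019,"y": -0.061,"z": -0.002,"wz": -0.046},
    {"x": 0.028,"y": -0.057,"z": -0.002,"wz": -0.046}
  ],
  "force": 40
}}

```text
schema error: expected keys x, y, z, wx, wy, wz, fingers
```

Emit:
{"name": "apply_moves", "arguments": {
  "series": [
    {"x": -0.034,"y": -0.054,"z": -0.002,"wx": 0,"wy": 0,"wz": -0.046,"fingers": 1},
    {"x": -0.026,"y": -0.058,"z": -0.002,"wx": 0,"wy": 0,"wz": -0.046,"fingers": 1},
    {"x": -0.017,"y": -0.061,"z": -0.002,"wx": 0,"wy": 0,"wz": -0.046,"fingers": 1},
    {"x": -0.008,"y": -0.063,"z": -0.002,"wx": 0,"wy": 0,"wz": -0.046,"fingers": 1},
    {"x": 0.001,"y": -0.064,"z": -0.002,"wx": 0,"wy": 0,"wz": -0.046,"fingers": 1},
    {"x": 0.01,"y": -0.063,"z": -0.002,"wx": 0,"wy": 0,"wz": -0.046,"fingers": 1},
    {"x": 0.019,"y": -0.061,"z": -0.002,"wx": 0,"wy": 0,"wz": -0.046,"fingers": 1},
    {"x": 0.028,"y": -0.057,"z": -0.002,"wx": 0,"wy": 0,"wz": -0.046,"fingers": 1}
  ],
  "force": 40
}}

```text
clock: 1.1
tool_pos: [0.4451, -0.2832, 0.2477]
eef_rot: [0.999, -0.049, -0.003, -0.001]
contact_force: [0.9, 0.2, 0.2]
opening: 1.002
```

Run:
```python
from h import *
st()
plan(([.479,-.252,.25],down(1.4),2))
p,d=snapshot("wrist"); M=camera_model("wrist")["world_from_camera"]; print(M.round(3)); np.savez("/tmp/w.npz",p=p,d=d,M=M); cv2.imwrite("pics/w1.png",p[:,:,::-1])
```

```text
t 1.1 pos [ 0.4451 -0.2832  0.2477] xax [ 0.995 -0.099 -0.006] zax [-0.006  0.002 -1.   ] q [ 0.8   0.59 -0.51  1.83  0.38  0.83 -0.01] F [0.9 0.2 0.2] open mm 88.1
leg [ 0.479 -0.252  0.25 ] dist mm 23.1 deg/row 3.54
x:0.0191 y:-0.0215 z:-0.0015 wx:-0.0003 wy:0.0009 wz:-0.0196
x:0.0204 y:-0.0203 z:-0.0015 wx:-0.0003 wy:0.0009 wz:-0.0196
[[ 0.997  0.079  0.024  0.458]
 [-0.083  0.952  0.295 -0.198]
 [ 0.    -0.296  0.955  0.395]
 [ 0.     0.     0.     1.   ]]
```

View pics/w1.png

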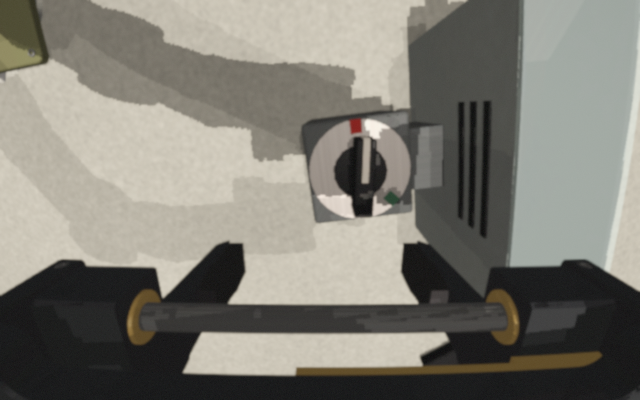

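Run:
```python
from h import *
W=np.load("/tmp/w.npz");M=W["M"];D=W["d"]
P=depthpts("wrist",[[u,v] for v in range(130,222) for u in range(335,395)],D,M)
q=P[(P[:,2]>.158)&(P[:,2]<.18)];print(len(q),np.percentile(q[:,2],[10,50,90]),cv2.minAreaRect(q[:,:2].astype(np.float32)))
print(onplane("wrist",[[366,138],[363,214]],.168,M))
vv,uu=np.mgrid[20:260,515:640];P=depthpts("wrist",np.c_[uu.ravel(),vv.ravel()],D,M);print("roof z",np.percentile(P[:,2],[10,50,90]))
vv,uu=np.mgrid[60:260,500:530];P=depthpts("wrist",np.c_[uu.ravel(),vv.ravel()],D,M);P=P[P[:,2]>.22];print("wall x",P[:,0].min(),np.percentile(P[:,0],2))
cv2.imwrite("pics/w1c.png",cv2.resize(W["p"][100:230,290:430,::-1],None,fx=4,fy=4,interpolation=cv2.INTER_CUBIC))
```

```text
1690 [0.16801032 0.16939798 0.17047313] ((0.48692911863327026, -0.2514185309410095), (0.0647238940000534, 0.016284499317407608), 85.16960906982422)
[[ 0.48952753 -0.21964371  0.168     ]
 [ 0.48457792 -0.28085702  0.168     ]]
roof z [0.22533274 0.22687413 0.22786863]
wall x 0.45811908232660076 0.568248617631273
```

Emit:
{"name": "apply_moves", "arguments": {
  "series": [
    {"x": 0.019,"y": -0.021,"z": -0.0015,"wx": 0,"wy": 0.001,"wz": -0.02,"fingers": 0.2},
    {"x": 0.0205,"y": -0.0205,"z": -0.0015,"wx": 0,"wy": 0.001,"wz": -0.02,"fingers": 0.2},
    {"x": 0,"y": 0,"z": 0,"wx": 0,"wy": 0,"wz": 0,"fingers": 0.2}
  ]
}}

```text
clock: 1.52
tool_pos: [0.4858, -0.2413, 0.2507]
eef_rot: [1.0, 0.025, 0.003, -0.004]
contact_force: [-0.6, 0.6, -0.0]
opening: 0.683
```

Run:
```python
from h import *
st()
```

```text
t 1.52 pos [ 0.4858 -0.2413  0.2507] xax [0.999 0.049 0.006] zax [ 0.006  0.008 -1.   ] q [ 0.72  0.61 -0.56  1.79  0.4   0.85  0.03] F [-0.6  0.6 -0. ] open mm 60.1
```

```bash
cat >> h.py <<'E'
def wshot():
    M=camera_model("wrist")["world_from_camera"]; p,d=snapshot("wrist"); return p,d,M
def knob(p,d,M,c):
    u,v=proj("wrist",c,M)[0].astype(int); vv,uu=np.mgrid[max(v-60,0):min(v+60,400),max(u-60,0):min(u+60,640)]
    P=depthpts("wrist",np.c_[uu.ravel(),vv.ravel()],d,M)
    q=P[(P[:,2]>.158)&(P[:,2]<.18)&(np.linalg.norm(P[:,:2]-np.array(c)[:2],axis=1)<.05)]; print("knob",len(q),np.median(q[:,2]),cv2.minAreaRect(q[:,:2].astype(np.float32)))
E
python3 - <<'E'
from h import *
st(); p,d,M=wshot(); st(); knob(p,d,M,[.482,-.252,.168])
print(proj("wrist",[[.482,-.252,.168]],M)); np.savez("/tmp/w.npz",p=p,d=d,M=M)
plan(([.48,-.252,.25],down(1.4),1))
E
```

```text
t 1.52 pos [ 0.4858 -0.2413  0.2507] xax [0.999 0.049 0.006] zax [ 0.006  0.008 -1.   ] q [ 0.72  0.61 -0.56  1.79  0.4   0.85  0.03] F [-0.6  0.6 -0. ] open mm 60.1
t 1.57 pos [ 0.4847 -0.2426  0.2504] xax [0.999 0.047 0.005] zax [ 0.005  0.007 -1.   ] q [ 0.72  0.61 -0.55  1.79  0.4   0.85  0.03] F [0.2 0.6 0.6] open mm 55.8
knob 1358 0.1681766948399287 ((0.4806267023086548, -0.26034843921661377), (0.06533131003379822, 0.015992674976587296), 84.2823715209961)
[[316.29813531 222.07204159]]
leg [ 0.48  -0.252  0.25 ] dist mm 10.6 deg/row 1.38
x:-0.0064 y:0.0115 z:0.0004 wx:-0.0023 wy:-0.0016 wz:0.0071
```

Emit:
{"name": "apply_moves", "arguments": {
  "series": [
    {"x": -0.006,"y": -0.025,"z": 0,"wx": -0.002,"wy": -0.0016,"wz": 0.007,"fingers": 0.2},
    {"x": 0,"y": 0,"z": 0,"wx": 0,"wy": 0,"wz": 0,"fingers": 0.2},
    {"x": 0,"y": 0,"z": 0,"wx": 0,"wy": 0,"wz": 0,"fingers": 0.2}
  ]
}}

```text
clock: 1.95
tool_pos: [0.476, -0.2278, 0.2498]
eef_rot: [1.0, 0.008, -0.002, 0.001]
contact_force: [-0.0, -0.5, 0.1]
opening: 0.599
```

Run:
```python
from h import *
st(); p,d,M=wshot(); st(); knob(p,d,M,[.482,-.252,.168])
u,v=proj("wrist",[[.482,-.252,.14]],M)[0].astype(int); print(u,v); np.savez("/tmp/w.npz",p=p,d=d,M=M)
cv2.imwrite("pics/w2.png",cv2.resize(p[v-70:v+70,u-80:u+80,::-1],None,fx=4,fy=4,interpolation=cv2.INTER_CUBIC))
```

```text
t 1.95 pos [ 0.476  -0.2278  0.2498] xax [ 1.     0.016 -0.004] zax [-0.004 -0.002 -1.   ] q [ 0.69  0.59 -0.54  1.83  0.4   0.83 -0.03] F [-0.  -0.5  0.1] open mm 52.7
t 2.0 pos [ 0.4761 -0.2276  0.2498] xax [ 1.     0.016 -0.004] zax [-0.004 -0.002 -1.   ] q [ 0.69  0.59 -0.54  1.83  0.4   0.83 -0.03] F [-0.4 -0.4  0.5] open mm 52.9
knob 1327 0.16808961002113837 ((0.4806685149669647, -0.26014137268066406), (0.06521914899349213, 0.016115114092826843), 84.35870361328125)
328 224
```

View pics/w2.png

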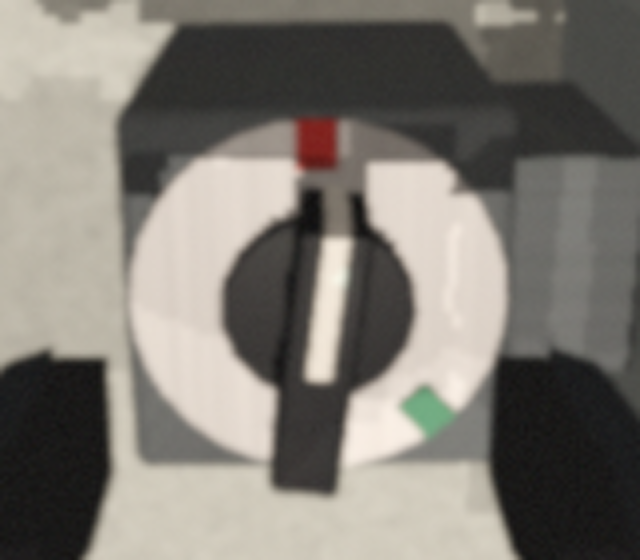

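Run:
```python
from h import *
M=np.load("/tmp/w.npz")["M"]
o=np.array([328-80,224-70])-.375
a=onplane("wrist",np.array([[318,142],[428,411],[319,292],[130,292],[508,292]])/4+o,.1315,M)
print(a)
b=np.array([.4807,-.2601])
for q in a[:2]: print(np.degrees(np.arctan2(q[1]-b[1],q[0]-b[0])))
l=onplane("wrist",np.array([[336,238],[319,382]])/4+o,.168,M); print(l,np.degrees(np.arctan2(*(l[0]-l[1])[1::-1])))
plan(([.4807,-.2601,.21],down(-5.7),3))
```

```text
[[ 0.48004544 -0.22015342  0.1315    ]
 [ 0.50927903 -0.28980298  0.1315    ]
 [ 0.48109348 -0.25789643  0.1315    ]
 [ 0.43505148 -0.25876887  0.1315    ]
 [ 0.52711624 -0.25709791  0.1315    ]]
90.93876221318136
-46.1048011214871
[[ 0.48360527 -0.23071993  0.168     ]
 [ 0.4808125  -0.26372062  0.168     ]] 85.16271731878618
leg [ 0.4807 -0.2601  0.21  ] dist mm 17.2 deg/row 2.2
x:0.0018 y:0.0136 z:0.0166 wx:0.0002 wy:0.0004 wz:0.0122
x:0.0023 y:0.0135 z:0.0166 wx:0.0002 wy:0.0004 wz:0.0122
x:0.0028 y:0.0134 z:0.0166 wx:0.0002 wy:0.0004 wz:0.0122
```

Emit:
{"name": "apply_moves", "arguments": {
  "series": [
    {"x": 0.002,"y": 0.0136,"z": 0.0166,"wx": 0,"wy": 0,"wz": 0.012,"fingers": 0.2},
    {"x": 0.0023,"y": 0.0135,"z": 0.0166,"wx": 0,"wy": 0,"wz": 0.012,"fingers": 0.2},
    {"x": 0.0028,"y": 0.0134,"z": 0.0166,"wx": 0,"wy": 0,"wz": 0.012,"fingers": 0.2},
    {"x": 0,"y": 0,"z": 0,"wx": 0,"wy": 0,"wz": 0,"fingers": 0.2},
    {"x": 0,"y": 0,"z": 0,"wx": 0,"wy": 0,"wz": 0,"fingers": 0.2}
  ]
}}

```text
clock: 2.62
tool_pos: [0.4801, -0.2654, 0.2057]
eef_rot: [0.998, -0.055, -0.003, 0.001]
contact_force: [-0.2, 0.3, -0.2]
opening: 0.6
```

Run:
```python
from h import *
st(); plan(([.481,-.2597,.1625],down(-5.5),3))
```

```text
t 2.62 pos [ 0.4801 -0.2654  0.2057] xax [ 0.994 -0.11  -0.005] zax [-0.006 -0.002 -1.   ] q [ 0.7   0.66 -0.47  1.82  0.42  0.76 -0.11] F [-0.2  0.3 -0.2] open mm 52.8
leg [ 0.481  -0.2597  0.1625] dist mm 14.5 deg/row 0.29
y:-0.0025 z:0.0180 wx:0.0003 wy:0.0006 wz:-0.0015
y:-0.0024 z:0.0180 wx:0.0003 wy:0.0006 wz:-0.0015
y:-0.0024 z:0.0180 wx:0.0003 wy:0.0006 wz:-0.0015
```

Emit:
{"name": "apply_moves", "arguments": {
  "series": [
    {"x": 0,"y": -0.0025,"z": 0.017,"wx": 0,"wy": 0.001,"wz": -0.001,"fingers": 0.2},
    {"x": 0,"y": -0.0025,"z": 0.017,"wx": 0,"wy": 0.001,"wz": -0.001,"fingers": 0.2},
    {"x": 0,"y": -0.0015,"z": 0.013,"wx": 0,"wy": 0,"wz": -0.001,"fingers": 0.2},
    {"x": 0,"y": 0,"z": 0,"wx": 0,"wy": 0,"wz": 0,"fingers": 0.2},
    {"x": 0,"y": 0,"z": 0,"wx": 0,"wy": 0,"wz": 0,"fingers": 0.2}
  ]
}}

```text
clock: 3.25
tool_pos: [0.4813, -0.2583, 0.1664]
eef_rot: [0.999, -0.048, 0.001, 0.001]
contact_force: [0.1, 0.4, 0.5]
opening: 0.603
```

Run:
```python
from h import *
st(); plan(([.481,-.2597,.1625],down(-5.5),1))
```

```text
t 3.25 pos [ 0.4813 -0.2583  0.1664] xax [ 0.995 -0.096  0.003] zax [ 0.002 -0.002 -1.   ] q [ 0.67  0.71 -0.44  1.87  0.47  0.66 -0.15] F [0.1 0.4 0.5] open mm 53.0
leg [ 0.481  -0.2597  0.1625] dist mm 4.2 deg/row 0.2
x:-0.0002 y:0.0018 z:0.0049 wx:0.0007 wy:-0.0008 wz:-0.0002
```

Lower 5 mm, grip.

Emit:
{"name": "apply_moves", "arguments": {
  "series": [
    {"x": 0,"y": 0.0015,"z": 0.0055,"wx": 0,"wy": 0,"wz": 0,"fingers": 0.2},
    {"x": 0,"y": 0,"z": 0.001,"wx": 0,"wy": 0,"wz": 0,"fingers": -1},
    {"x": 0,"y": 0,"z": 0,"wx": 0,"wy": 0,"wz": 0,"fingers": -1},
    {"x": 0,"y": 0,"z": 0,"wx": 0,"wy": 0,"wz": 0,"fingers": -1},
    {"x": 0,"y": 0,"z": 0,"wx": 0,"wy": 0,"wz": 0,"fingers": -1},
    {"x": 0,"y": 0,"z": 0,"wx": 0,"wy": 0,"wz": 0,"fingers": -1},
    {"x": 0,"y": 0,"z": 0,"wx": 0,"wy": 0,"wz": 0,"fingers": -1}
  ],
  "force": 40
}}

```text
clock: 4.12
tool_pos: [0.4805, -0.26, 0.1617]
eef_rot: [0.999, -0.049, 0.001, 0.002]
contact_force: [-0.3, -0.4, 0.9]
opening: 0.174
```

Run:
```python
from h import *
st()
```

```text
t 4.12 pos [ 0.4805 -0.26    0.1617] xax [ 0.995 -0.097  0.002] zax [ 0.001 -0.003 -1.   ] q [ 0.67  0.72 -0.43  1.87  0.48  0.65 -0.15] F [-0.3 -0.4  0.9] open mm 15.3
```

Emit:
{"name": "apply_moves", "arguments": {
  "series": [
    {"x": 0,"y": 0,"z": 0,"wx": 0,"wy": 0,"wz": 0.05,"fingers": -1},
    {"x": 0,"y": 0,"z": 0,"wx": 0,"wy": 0,"wz": 0.05,"fingers": -1},
    {"x": 0,"y": 0,"z": 0,"wx": 0,"wy": 0,"wz": 0.05,"fingers": -1},
    {"x": 0,"y": 0,"z": 0,"wx": 0,"wy": 0,"wz": 0.05,"fingers": -1},
    {"x": 0,"y": 0,"z": 0,"wx": 0,"wy": 0,"wz": 0.05,"fingers": -1},
    {"x": 0,"y": 0,"z": 0,"wx": 0,"wy": 0,"wz": 0,"fingers": -1}
  ]
}}

```text
clock: 4.88
tool_pos: [0.4811, -0.2603, 0.1617]
eef_rot: [0.9, -0.437, 0.002, 0.001]
contact_force: [-0.5, -0.2, 0.5]
opening: 0.176
```

Run:
```python
from h import *
st(); plan(([.481,-.2595,.1617],down(-136.3),8))
```

```text
t 4.88 pos [ 0.4811 -0.2603  0.1617] xax [ 0.619 -0.786  0.005] zax [ 0.003 -0.004 -1.   ] q [ 0.53  0.7  -0.2   1.88  0.24  0.58 -0.73] F [-0.5 -0.2  0.5] open mm 15.5
leg [ 0.481  -0.2595  0.1617] dist mm 0.1 deg/row 10.56
wz:0.0587
wz:0.0587
wz:0.0587
wz:0.0587
wz:0.0587
wz:0.0587
wz:0.0587
wz:0.0587
```

Emit:
{"name": "apply_moves", "arguments": {
  "series": [
    {"x": 0,"y": 0,"z": 0,"wx": 0,"wy": 0,"wz": 0.055,"fingers": -1},
    {"x": 0,"y": 0,"z": 0,"wx": 0,"wy": 0,"wz": 0.055,"fingers": -1},
    {"x": 0,"y": 0,"z": 0,"wx": 0,"wy": 0,"wz": 0.055,"fingers": -1},
    {"x": 0,"y": 0,"z": 0,"wx": 0,"wy": 0,"wz": 0.055,"fingers": -1},
    {"x": 0,"y": 0,"z": 0,"wx": 0,"wy": 0,"wz": 0.055,"fingers": -1},
    {"x": 0,"y": 0,"z": 0,"wx": 0,"wy": 0,"wz": 0.055,"fingers": -1},
    {"x": 0,"y": 0,"z": 0,"wx": 0,"wy": 0,"wz": 0.055,"fingers": -1},
    {"x": 0,"y": 0,"z": 0,"wx": 0,"wy": 0,"wz": 0,"fingers": -1}
  ]
}}

```text
clock: 5.88
tool_pos: [0.4815, -0.2615, 0.1617]
eef_rot: [-0.488, 0.873, -0.003, 0.0]
contact_force: [-1.4, 0.1, 0.9]
opening: 0.173
```

Run:
```python
from h import *
st(); plan(([.481,-.2595,.1617],down(-136.3),2))
```

```text
t 5.88 pos [ 0.4815 -0.2615  0.1617] xax [-0.523 -0.852  0.003] zax [ 0.003 -0.005 -1.   ] q [ 0.33  0.7   0.14  1.89 -0.16  0.56 -1.55] F [-1.4  0.1  0.9] open mm 15.3
leg [ 0.481  -0.2595  0.1617] dist mm 1.0 deg/row 7.38
x:-0.0009 y:0.0009 wx:-0.0009 wy:-0.0003 wz:0.0410
x:-0.0008 y:0.0010 wx:-0.0009 wy:-0.0003 wz:0.0410
```

Emit:
{"name": "apply_moves", "arguments": {
  "series": [
    {"x": 0,"y": 0,"z": 0,"wx": 0,"wy": 0,"wz": 0.042,"fingers": -1},
    {"x": 0,"y": 0,"z": 0,"wx": 0,"wy": 0,"wz": 0.038,"fingers": -1},
    {"x": 0,"y": 0,"z": 0,"wx": 0,"wy": 0,"wz": 0,"fingers": -1},
    {"x": 0,"y": 0,"z": 0,"wx": 0,"wy": 0,"wz": 0,"fingers": -1}
  ]
}}

```text
clock: 6.38
tool_pos: [0.4812, -0.2617, 0.1617]
eef_rot: [-0.381, 0.924, -0.003, 0.001]
contact_force: [-0.4, -0.6, 0.7]
opening: 0.175
```

Run:
```python
from h import *
st(); plan(([.481,-.2595,.1617],down(-136.3),1))
```

```text
t 6.38 pos [ 0.4812 -0.2617  0.1617] xax [-0.709 -0.705  0.001] zax [ 0.003 -0.005 -1.   ] q [ 0.29  0.71  0.2   1.89 -0.25  0.56 -1.7 ] F [-0.4 -0.6  0.7] open mm 15.4
leg [ 0.481  -0.2595  0.1617] dist mm 2.2 deg/row 1.18
x:-0.0018 y:0.0022 wx:-0.0017 wy:-0.0003 wz:0.0063
```

Emit:
{"name": "apply_moves", "arguments": {
  "series": [
    {"x": 0,"y": 0,"z": 0,"wx": 0,"wy": 0,"wz": 0.006,"fingers": -1},
    {"x": 0,"y": 0,"z": 0,"wx": 0,"wy": 0,"wz": 0,"fingers": -1},
    {"x": 0,"y": 0,"z": 0,"wx": 0,"wy": 0,"wz": 0,"fingers": 0},
    {"x": 0,"y": 0,"z": 0,"wx": 0,"wy": 0,"wz": 0,"fingers": 0.2},
    {"x": 0,"y": 0,"z": -0.04,"wx": 0,"wy": 0,"wz": 0,"fingers": 1},
    {"x": 0,"y": 0,"z": -0.07,"wx": 0,"wy": 0,"wz": 0,"fingers": 1},
    {"x": 0,"y": 0,"z": -0.05,"wx": 0,"wy": 0,"wz": 0,"fingers": 1},
    {"x": 0,"y": 0,"z": 0,"wx": 0,"wy": 0,"wz": 0,"fingers": 1}
  ]
}}

```text
clock: 7.38
tool_pos: [0.4817, -0.26, 0.2925]
eef_rot: [-0.375, 0.927, -0.002, 0.001]
contact_force: [0.0, -0.1, -0.5]
opening: 0.837
```

```bash
cat >> h.py <<'E'
def allboards(p,n="top",M=None,off=(.0012,0)):
  h=cv2.cvtColor(p,cv2.COLOR_RGB2HSV);k=cv2.inRange(h,(8,70,90),(18,190,255))
  k=cv2.morphologyEx(k,cv2.MORPH_CLOSE,np.ones((3,3)));k=cv2.morphologyEx(k,cv2.MORPH_OPEN,np.ones((7,7)))
  for q in cv2.findContours(k,cv2.RETR_EXTERNAL,cv2.CHAIN_APPROX_NONE)[0]:
    if cv2.contourArea(q)<300:continue
    c,s,a=cv2.minAreaRect(onplane(n,q.reshape(-1,2),.015,M)[:,:2].astype(np.float32))
    if s[0]>s[1]: a-=90
    if max(s)<.15: print("board",round(c[0]+off[0],4),round(c[1]+off[1],4),"jaw yaw",round((a+90)%180-90,1),np.round(s,3))
E
python3 - <<'E'
from h import *
st(); p,d=snapshot("top"); allboards(p); np.savez("/tmp/t1.npz",p=p,d=d)
cv2.imwrite("pics/t1.png",cv2.resize(p[140:250,380:540,::-1],None,fx=3,fy=3))
plan(([.4425,.0,.28],down(-62),7),([.4425,.0965,.2],down(8),7))
E
```

```text
t 7.38 pos [ 0.4817 -0.26    0.2925] xax [-0.718 -0.696 -0.001] zax [ 0.003 -0.002 -1.   ] q [ 0.23  0.53  0.29  1.75 -0.19  0.88 -1.77] F [ 0.  -0.1 -0.5] open mm 73.6
board 0.4428 0.0969 jaw yaw 8.4 [0.055 0.12 ]
board 0.4439 0.2662 jaw yaw -18.0 [0.118 0.054]
board 0.4465 0.3971 jaw yaw 13.4 [0.054 0.119]
board 0.5902 0.2489 jaw yaw -26.2 [0.118 0.054]
board 0.6077 0.1024 jaw yaw 21.7 [0.055 0.119]
leg [0.4425 0.     0.28  ] dist mm 37.5 deg/row 10.56
x:-0.0273 y:0.0380 z:0.0019 wz:-0.0586
x:-0.0338 y:0.0324 z:0.0019 wz:-0.0586
x:-0.0392 y:0.0256 z:0.0019 wz:-0.0586
x:-0.0432 y:0.0180 z:0.0019 wz:-0.0586
x:-0.0458 y:0.0098 z:0.0019 wz:-0.0586
x:-0.0468 y:0.0012 z:0.0019 wz:-0.0586
x:-0.0462 y:-0.0074 z:0.0019 wz:-0.0586
leg [0.4425 0.0965 0.2   ] dist mm 17.9 deg/row 10.0
x:-0.0152 y:-0.0081 z:0.0143 wz:-0.0556
x:-0.0136 y:-0.0106 z:0.0143 wz:-0.0556
x:-0.0115 y:-0.0128 z:0.0143 wz:-0.0556
x:-0.0091 y:-0.0146 z:0.0143 wz:-0.0556
x:-0.0065 y:-0.0160 z:0.0143 wz:-0.0556
x:-0.0036 y:-0.0169 z:0.0143 wz:-0.0556
x:-0.0006 y:-0.0172 z:0.0143 wz:-0.0556
```

Emit:
{"name": "apply_moves", "arguments": {
  "series": [
    {"x": -0.027,"y": 0.038,"z": 0.002,"wx": 0,"wy": 0,"wz": -0.0586,"fingers": 1},
    {"x": -0.034,"y": 0.032,"z": 0.002,"wx": 0,"wy": 0,"wz": -0.0586,"fingers": 1},
    {"x": -0.039,"y": 0.026,"z": 0.002,"wx": 0,"wy": 0,"wz": -0.0586,"fingers": 1},
    {"x": -0.043,"y": 0.018,"z": 0.002,"wx": 0,"wy": 0,"wz": -0.0586,"fingers": 1},
    {"x": -0.046,"y": 0.01,"z": 0.002,"wx": 0,"wy": 0,"wz": -0.0586,"fingers": 1},
    {"x": -0.047,"y": 0.001,"z": 0.002,"wx": 0,"wy": 0,"wz": -0.0586,"fingers": 1},
    {"x": -0.046,"y": -0.007,"z": 0.002,"wx": 0,"wy": 0,"wz": -0.0586,"fingers": 1}
  ]
}}

```text
clock: 8.3
tool_pos: [0.4314, 0.0066, 0.2696]
eef_rot: [0.863, -0.505, -0.008, 0.004]
contact_force: [0.5, 0.4, -0.4]
opening: 1.0
```

Run:
```python
from h import *
st(); plan(([.441,.112,.16],down(8.2),7))
```

```text
t 8.3 pos [0.4314 0.0066 0.2696] xax [ 0.49  -0.872 -0.011] zax [-0.018  0.002 -1.   ] q [-0.05  0.4  -0.1   2.06  0.06  0.7  -1.24] F [ 0.5  0.4 -0.4] open mm 88.0
leg [0.441 0.112 0.16 ] dist mm 21.8 deg/row 9.84
x:-0.0154 y:-0.0110 z:0.0196 wx:0.0003 wy:0.0008 wz:-0.0547
x:-0.0133 y:-0.0135 z:0.0196 wx:0.0003 wy:0.0008 wz:-0.0547
x:-0.0109 y:-0.0155 z:0.0195 wx:0.0003 wy:0.0008 wz:-0.0547
x:-0.0081 y:-0.0171 z:0.0195 wx:0.0003 wy:0.0008 wz:-0.0547
x:-0.0051 y:-0.0182 z:0.0195 wx:0.0003 wy:0.0008 wz:-0.0547
x:-0.0020 y:-0.0188 z:0.0195 wx:0.0003 wy:0.0008 wz:-0.0547
x:0.0012 y:-0.0189 z:0.0196 wx:0.0003 wy:0.0008 wz:-0.0547
```

View pics/t1.png

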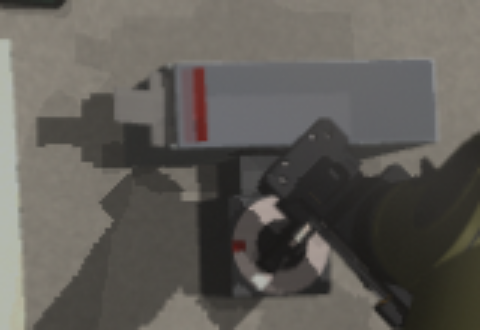

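The gate (red stripe at (200,105)) has risen and the line points up-right toward green.

Emit:
{"name": "apply_moves", "arguments": {
  "series": [
    {"x": -0.015,"y": -0.011,"z": 0.0196,"wx": 0,"wy": 0.001,"wz": -0.0547,"fingers": 1},
    {"x": -0.013,"y": -0.0135,"z": 0.0196,"wx": 0,"wy": 0.001,"wz": -0.0547,"fingers": 1},
    {"x": -0.011,"y": -0.0155,"z": 0.0196,"wx": 0,"wy": 0.001,"wz": -0.0547,"fingers": 1},
    {"x": -0.008,"y": -0.017,"z": 0.0196,"wx": 0,"wy": 0.001,"wz": -0.0547,"fingers": 1},
    {"x": -0.005,"y": -0.018,"z": 0.0196,"wx": 0,"wy": 0.001,"wz": -0.0547,"fingers": 1},
    {"x": -0.002,"y": -0.0185,"z": 0.0196,"wx": 0,"wy": 0.001,"wz": -0.0547,"fingers": 1},
    {"x": 0.001,"y": -0.019,"z": 0.0196,"wx": 0,"wy": 0.001,"wz": -0.0547,"fingers": 1},
    {"x": 0,"y": 0,"z": 0,"wx": 0,"wy": 0,"wz": 0,"fingers": 1}
  ]
}}

```text
clock: 9.3
tool_pos: [0.4271, 0.1183, 0.1466]
eef_rot: [0.995, 0.097, -0.012, 0.0]
contact_force: [-0.1, 0.2, -0.1]
opening: 0.999
```

Run:
```python
from h import *
st(); plan(([.441,.112,.003],down(8.2),5))
```

```text
t 9.3 pos [0.4271 0.1183 0.1466] xax [ 0.981  0.193 -0.024] zax [-0.024 -0.003 -1.   ] q [-0.16  0.65 -0.33  2.16  0.48  0.42 -0.68] F [-0.1  0.2 -0.1] open mm 87.9
leg [0.441 0.112 0.003] dist mm 28.9 deg/row 0.65
x:0.0040 y:0.0023 z:0.0358 wy:0.0015 wz:0.0033
x:0.0038 y:0.0022 z:0.0358 wy:0.0015 wz:0.0033
x:0.0037 y:0.0022 z:0.0358 wy:0.0015 wz:0.0033
x:0.0035 y:0.0021 z:0.0359 wy:0.0015 wz:0.0033
x:0.0034 y:0.0021 z:0.0359 wy:0.0015 wz:0.0033
```

Emit:
{"name": "apply_moves", "arguments": {
  "series": [
    {"x": 0.006,"y": 0.003,"z": 0.03,"wx": 0,"wy": 0.003,"wz": 0.005,"fingers": 1},
    {"x": 0.006,"y": 0.003,"z": 0.04,"wx": 0,"wy": 0.003,"wz": 0.005,"fingers": 1},
    {"x": 0.005,"y": 0.002,"z": 0.04,"wx": 0,"wy": 0.001,"wz": 0.003,"fingers": 1},
    {"x": 0,"y": 0,"z": 0,"wx": 0,"wy": 0,"wz": 0,"fingers": 1},
    {"x": 0,"y": 0,"z": 0,"wx": 0,"wy": 0,"wz": 0,"fingers": 1}
  ]
}}

```text
clock: 9.93
tool_pos: [0.4398, 0.1106, 0.057]
eef_rot: [0.998, 0.067, -0.002, 0.0]
contact_force: [-1.1, -0.2, -1.0]
opening: 0.999
```

Run:
```python
from h import *
st(); plan(([.441,.112,.004],down(8.2),2))
```

```text
t 9.93 pos [0.4398 0.1106 0.057 ] xax [ 0.991  0.134 -0.004] zax [-0.004 -0.001 -1.   ] q [-0.28  0.83 -0.11  2.2   0.6   0.14 -0.81] F [-1.1 -0.2 -1. ] open mm 87.9
leg [0.441 0.112 0.004] dist mm 26.5 deg/row 0.28
x:0.0010 y:-0.0008 z:0.0331 wy:0.0006 wz:-0.0014
x:0.0010 y:-0.0008 z:0.0331 wy:0.0006 wz:-0.0014
```

Emit:
{"name": "apply_moves", "arguments": {
  "series": [
    {"x": 0.001,"y": -0.001,"z": 0.03,"wx": 0,"wy": 0,"wz": -0.001,"fingers": 1},
    {"x": 0.001,"y": -0.001,"z": 0.025,"wx": 0,"wy": 0,"wz": -0.001,"fingers": 1},
    {"x": 0,"y": 0,"z": 0,"wx": 0,"wy": 0,"wz": 0,"fingers": 1},
    {"x": 0,"y": 0,"z": 0,"wx": 0,"wy": 0,"wz": 0,"fingers": 1}
  ]
}}

```text
clock: 10.42
tool_pos: [0.4452, 0.1127, 0.0186]
eef_rot: [0.998, 0.068, 0.0, -0.001]
contact_force: [-1.1, -0.2, 1.0]
opening: 0.997
```

Run:
```python
from h import *
st(); plan(([.441,.112,.004],down(8.2),1))
```

```text
t 10.43 pos [0.4452 0.1127 0.0186] xax [0.991 0.135 0.001] zax [ 0.     0.002 -1.   ] q [-0.32  0.92 -0.05  2.2   0.88  0.05 -1.1 ] F [-1.1 -0.2  1. ] open mm 87.7
leg [0.441 0.112 0.004] dist mm 15.2 deg/row 0.47
x:-0.0053 z:0.0183 wx:-0.0006 wz:-0.0025
```

Emit:
{"name": "apply_moves", "arguments": {
  "series": [
    {"x": -0.003,"y": 0,"z": 0.01,"wx": 0,"wy": 0,"wz": 0,"fingers": 1},
    {"x": 0,"y": 0,"z": 0.009,"wx": 0,"wy": 0,"wz": 0,"fingers": 1},
    {"x": 0,"y": 0,"z": 0,"wx": 0,"wy": 0,"wz": 0,"fingers": 1}
  ]
}}

```text
clock: 10.8
tool_pos: [0.4458, 0.1123, 0.0095]
eef_rot: [0.998, 0.066, 0.002, -0.001]
contact_force: [0.1, -0.5, 0.1]
opening: 1.0
```

Run:
```python
from h import *
st(); plan(([.441,.112,.004],down(8.2),1))
```

```text
t 10.8 pos [0.4458 0.1123 0.0095] xax [0.991 0.132 0.003] zax [ 0.003  0.002 -1.   ] q [-0.31  0.94 -0.05  2.2   1.44  0.04 -1.65] F [ 0.1 -0.5  0.1] open mm 88.0
leg [0.441 0.112 0.004] dist mm 7.3 deg/row 0.65
x:-0.0060 y:-0.0004 z:0.0068 wx:-0.0004 wy:-0.0011 wz:-0.0034
```

Emit:
{"name": "apply_moves", "arguments": {
  "series": [
    {"x": -0.002,"y": 0,"z": 0.006,"wx": 0,"wy": -0.012,"wz": 0,"fingers": 1},
    {"x": 0,"y": 0,"z": 0.003,"wx": 0,"wy": 0,"wz": 0,"fingers": 1},
    {"x": 0,"y": 0,"z": 0,"wx": 0,"wy": 0,"wz": 0,"fingers": 1}
  ]
}}

```text
clock: 11.18
tool_pos: [0.4472, 0.1116, 0.0049]
eef_rot: [0.998, 0.065, -0.008, 0.001]
contact_force: [-0.0, -0.8, 0.6]
opening: 1.002
```

Run:
```python
from h import *
st(); plan(([.441,.112,.004],down(8.2),1))
```

```text
t 11.18 pos [0.4472 0.1116 0.0049] xax [ 0.991  0.129 -0.016] zax [-0.016 -0.003 -1.   ] q [-0.26  0.95 -0.14  2.17  1.18  0.12 -1.39] F [-0.  -0.8  0.6] open mm 88.2
leg [0.441 0.112 0.004] dist mm 6.3 deg/row 1.2
x:-0.0077 y:-0.0015 z:0.0013 wx:0.0002 wy:0.0052 wz:-0.0042
```

Emit:
{"name": "apply_moves", "arguments": {
  "series": [
    {"x": -0.005,"y": 0,"z": 0.001,"wx": 0,"wy": 0,"wz": -0.002,"fingers": 1},
    {"x": 0,"y": 0,"z": 0,"wx": 0,"wy": 0,"wz": 0,"fingers": -0.5},
    {"x": 0,"y": 0,"z": 0,"wx": 0,"wy": 0,"wz": 0,"fingers": -0.5},
    {"x": 0,"y": 0,"z": 0,"wx": 0,"wy": 0,"wz": 0,"fingers": -0.5},
    {"x": 0,"y": 0,"z": 0,"wx": 0,"wy": 0,"wz": 0,"fingers": -0.5},
    {"x": 0,"y": 0,"z": -0.01,"wx": 0,"wy": 0,"wz": 0,"fingers": -0.5},
    {"x": 0,"y": 0,"z": -0.04,"wx": 0,"wy": 0,"wz": 0,"fingers": -0.5},
    {"x": 0,"y": 0,"z": -0.05,"wx": 0,"wy": 0,"wz": 0,"fingers": -0.5}
  ],
  "force": 40
}}

```text
clock: 12.18
tool_pos: [0.443, 0.111, 0.0847]
eef_rot: [0.998, 0.069, -0.01, 0.003]
contact_force: [0.8, 1.0, -1.7]
opening: 0.617
```

Run:
```python
from h import *
st(); plan(([.52,.10,.28],down(1.2),4),([.597,-.0,.36],down(1.2,45),5))
```

```text
t 12.18 pos [0.443  0.111  0.0847] xax [ 0.99   0.139 -0.021] zax [-0.02  -0.007 -1.   ] q [-0.05  0.81 -0.48  2.16  0.95  0.43 -1.17] F [ 0.8  1.  -1.7] open mm 54.3
leg [0.52 0.1  0.28] dist mm 52.6 deg/row 1.72
x:0.0221 y:0.0070 z:-0.0615 wx:0.0004 wy:0.0016 wz:0.0094
x:0.0226 y:0.0063 z:-0.0614 wx:0.0004 wy:0.0016 wz:0.0094
x:0.0231 y:0.0055 z:-0.0613 wx:0.0004 wy:0.0016 wz:0.0094
x:0.0236 y:0.0047 z:-0.0612 wx:0.0004 wy:0.0016 wz:0.0094
leg [ 0.597 -0.     0.36 ] dist mm 29.9 deg/row 9.0
x:0.0187 y:0.0254 z:-0.0200 wx:0.0500
x:0.0187 y:0.0220 z:-0.0237 wx:0.0500
x:0.0187 y:0.0180 z:-0.0269 wx:0.0500
x:0.0187 y:0.0135 z:-0.0294 wx:0.0500
x:0.0187 y:0.0088 z:-0.0311 wx:0.0500
```

```bash
cat >> h.py <<'E'
MO=np.array([.5977,-.125,.205]); UX=np.array([-.021,.9998,0]); Z=np.array([0,0,1.])
E_=(UX+Z)/2**.5; N_=(-UX+Z)/2**.5
def slot(s,h,tcp=.005): return MO+E_*s+N_*(h+tcp)   # s of the grip, h of the underside
E
python3 - <<'E'
from h import *
print(slot(.119,.006),slot(.039,.003)); plan(([.52,.10,.28],down(1.2),4),(slot(.130,.02),down(1.2,45),6))
E
```

```text
[ 0.59609628 -0.04864774  0.29692388] [ 0.59723967 -0.10308407  0.23823402]
leg [0.52 0.1  0.28] dist mm 52.6 deg/row 1.72
x:0.0221 y:0.0070 z:-0.0615 wx:0.0004 wy:0.0016 wz:0.0094
x:0.0226 y:0.0063 z:-0.0614 wx:0.0004 wy:0.0016 wz:0.0094
x:0.0231 y:0.0055 z:-0.0613 wx:0.0004 wy:0.0016 wz:0.0094
x:0.0236 y:0.0047 z:-0.0612 wx:0.0004 wy:0.0016 wz:0.0094
leg [ 0.59614083 -0.05076864  0.31460155] dist mm 28.7 deg/row 7.5
x:0.0152 y:0.0317 z:-0.0072 wx:0.0417
x:0.0152 y:0.0305 z:-0.0113 wx:0.0417
x:0.0152 y:0.0288 z:-0.0152 wx:0.0417
x:0.0152 y:0.0266 z:-0.0188 wx:0.0417
x:0.0152 y:0.0239 z:-0.0221 wx:0.0417
x:0.0152 y:0.0208 z:-0.0250 wx:0.0417
```

Emit:
{"name": "apply_moves", "arguments": {
  "series": [
    {"x": 0.022,"y": 0.007,"z": -0.0615,"wx": 0,"wy": 0.0016,"wz": 0.009,"fingers": -0.5},
    {"x": 0.0225,"y": 0.006,"z": -0.0615,"wx": 0,"wy": 0.0016,"wz": 0.009,"fingers": -0.5},
    {"x": 0.023,"y": 0.0055,"z": -0.0615,"wx": 0,"wy": 0.0016,"wz": 0.009,"fingers": -0.5},
    {"x": 0.0235,"y": 0.005,"z": -0.0615,"wx": 0,"wy": 0.0016,"wz": 0.009,"fingers": -0.5},
    {"x": 0.015,"y": 0.0317,"z": -0.007,"wx": 0.0417,"wy": 0,"wz": 0,"fingers": -0.5},
    {"x": 0.015,"y": 0.0305,"z": -0.011,"wx": 0.0417,"wy": 0,"wz": 0,"fingers": -0.5},
    {"x": 0.015,"y": 0.029,"z": -0.015,"wx": 0.0417,"wy": 0,"wz": 0,"fingers": -0.5},
    {"x": 0.015,"y": 0.0266,"z": -0.019,"wx": 0.0417,"wy": 0,"wz": 0,"fingers": -0.5}
  ]
}}

```text
clock: 13.18
tool_pos: [0.5728, 0.0012, 0.3153]
eef_rot: [0.964, 0.017, -0.001, -0.265]
contact_force: [1.0, 0.2, -1.3]
opening: 0.619
```

Run:
```python
from h import *
st(); plan((slot(.130,.02),down(1.2,45),4))
```

```text
t 13.18 pos [0.5728 0.0012 0.3153] xax [0.999 0.033 0.007] zax [-0.011  0.511 -0.86 ] q [ 0.75  0.81 -1.08  1.58  0.19  1.03 -0.19] F [ 1.   0.2 -1.3] open mm 54.5
leg [ 0.59614083 -0.05076864  0.31460155] dist mm 14.2 deg/row 3.58
x:0.0068 y:0.0143 z:-0.0082 wx:0.0198 wz:0.0011
x:0.0068 y:0.0137 z:-0.0091 wx:0.0198 wz:0.0011
x:0.0069 y:0.0131 z:-0.0099 wx:0.0198 wz:0.0011
x:0.0069 y:0.0125 z:-0.0107 wx:0.0198 wz:0.0011
```

Emit:
{"name": "apply_moves", "arguments": {
  "series": [
    {"x": 0.007,"y": 0.014,"z": -0.008,"wx": 0.02,"wy": 0,"wz": 0.001,"fingers": -0.5},
    {"x": 0.007,"y": 0.0135,"z": -0.009,"wx": 0.02,"wy": 0,"wz": 0.001,"fingers": -0.5},
    {"x": 0.007,"y": 0.013,"z": -0.01,"wx": 0.02,"wy": 0,"wz": 0.001,"fingers": -0.5},
    {"x": 0.006,"y": 0.01,"z": -0.009,"wx": 0.016,"wy": 0,"wz": 0.001,"fingers": -0.5},
    {"x": 0,"y": 0,"z": 0,"wx": 0,"wy": 0,"wz": 0,"fingers": -0.5},
    {"x": 0,"y": 0,"z": 0,"wx": 0,"wy": 0,"wz": 0,"fingers": -0.5}
  ]
}}

```text
clock: 13.92
tool_pos: [0.5952, -0.0592, 0.3084]
eef_rot: [0.925, 0.003, -0.006, -0.38]
contact_force: [-0.6, 1.0, 0.0]
opening: 0.613
```

Run:
```python
from h import *
st(); plan((slot(.12,.005),down(1.2,45),3)); plan((slot(.039,.0035),down(1.2,45),4))
p,d=snapshot("scene"); cv2.imwrite("pics/s1.png",cv2.resize(p[140:340,130:380,::-1],None,fx=3,fy=3,interpolation=cv2.INTER_CUBIC))
```

```text
t 13.93 pos [ 0.5952 -0.0592  0.3084] xax [ 1.     0.01  -0.009] zax [-0.014  0.703 -0.711] q [ 0.89  1.   -1.15  1.43  0.11  1.17 -0.04] F [-0.6  1.   0. ] open mm 54.0
leg [ 0.59606658 -0.04723381  0.29692388] dist mm 5.5 deg/row 0.3
x:0.0005 z:0.0069 wx:0.0006 wz:-0.0015
x:0.0005 z:0.0069 wx:0.0006 wz:-0.0015
x:0.0005 z:0.0069 wx:0.0006 wz:-0.0015
leg [ 0.5972471  -0.10343756  0.23858757] dist mm 20.7 deg/row 0.22
x:0.0007 y:0.0252 z:0.0058 wx:0.0004 wz:-0.0012
x:0.0006 y:0.0252 z:0.0058 wx:0.0004 wz:-0.0012
x:0.0005 y:0.0252 z:0.0057 wx:0.0004 wz:-0.0012
x:0.0004 y:0.0252 z:0.0057 wx:0.0004 wz:-0.0012
```

View pics/s1.png

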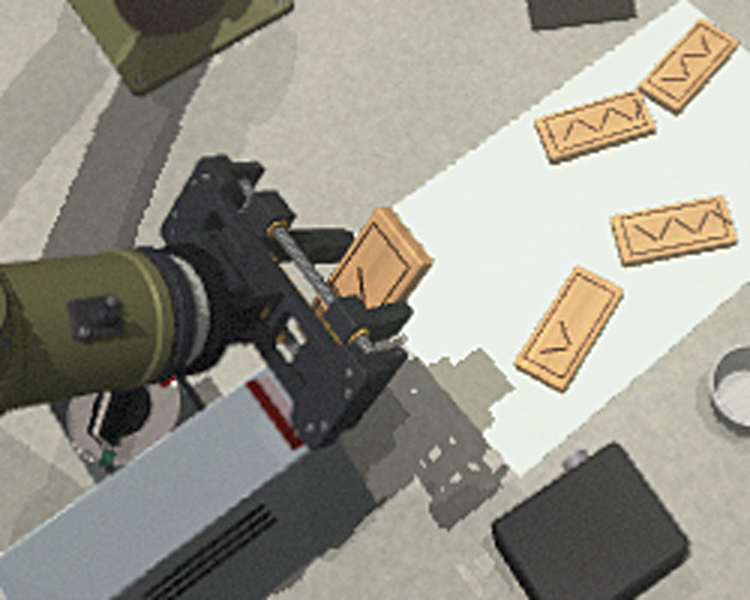

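Board is tilted parallel to the apron, and the knob line (103,425) points at the green mark (108,458).

Emit:
{"name": "apply_moves", "arguments": {
  "series": [
    {"x": 0.0005,"y": 0,"z": 0.007,"wx": 0,"wy": 0.002,"wz": -0.0015,"fingers": -0.5},
    {"x": 0.0005,"y": 0,"z": 0.007,"wx": 0,"wy": 0.001,"wz": -0.0015,"fingers": -0.5},
    {"x": 0.0005,"y": 0.01,"z": 0.004,"wx": 0.001,"wy": 0,"wz": -0.001,"fingers": -0.5},
    {"x": 0,"y": 0.015,"z": 0,"wx": 0,"wy": 0,"wz": 0,"fingers": -0.5},
    {"x": 0,"y": 0.015,"z": 0,"wx": 0,"wy": 0,"wz": 0,"fingers": -0.5},
    {"x": 0,"y": 0,"z": 0,"wx": 0,"wy": 0,"wz": 0,"fingers": -0.5},
    {"x": 0,"y": 0,"z": 0,"wx": 0,"wy": 0,"wz": 0,"fingers": -0.5}
  ]
}}

```text
clock: 14.85
tool_pos: [0.5962, -0.0714, 0.2735]
eef_rot: [0.925, 0.008, 0.001, -0.38]
contact_force: [-0.0, -0.5, -1.2]
opening: 0.617
```

```bash
cat >> h.py <<'E'
def sh():
    s=get_state(); v=s["tool_pos"]-MO; print("s",(v@E_).round(4),"h",(v@N_-.005).round(4),"lat",round(v[0]+.021*v[1],4))
E
python3 - <<'E'
from h import *
st();sh(); plan((slot(.039,.0035),down(1.2,45),4))
E
```

```text
t 14.85 pos [ 0.5962 -0.0714  0.2735] xax [1.    0.015 0.007] zax [-0.005  0.704 -0.711] q [ 0.9   1.05 -1.14  1.45  0.14  1.13 -0.  ] F [-0.  -0.5 -1.2] open mm 54.3
s 0.0864 h 0.0055 lat -0.0004
leg [ 0.5972471  -0.10343756  0.23858757] dist mm 11.9 deg/row 0.15
y:0.0148 z:0.0007 wx:0.0004 wy:-0.0007
y:0.0148 z:0.0007 wx:0.0004 wy:-0.0007
y:0.0148 z:0.0007 wx:0.0004 wy:-0.0007
y:0.0148 z:0.0007 wx:0.0004 wy:-0.0007
```

Emit:
{"name": "apply_moves", "arguments": {
  "series": [
    {"x": 0,"y": 0.015,"z": 0.0008,"wx": 0,"wy": -0.001,"wz": 0,"fingers": -0.5},
    {"x": 0,"y": 0.015,"z": 0.0008,"wx": 0,"wy": 0,"wz": 0,"fingers": -0.5},
    {"x": 0,"y": 0.015,"z": 0.0008,"wx": 0,"wy": 0,"wz": 0,"fingers": -0.5},
    {"x": 0,"y": 0.012,"z": 0,"wx": 0,"wy": 0,"wz": 0,"fingers": -0.5},
    {"x": 0,"y": 0,"z": 0,"wx": 0,"wy": 0,"wz": 0,"fingers": -0.5},
    {"x": 0,"y": 0,"z": 0,"wx": 0,"wy": 0,"wz": 0,"fingers": -0.5}
  ]
}}

```text
clock: 15.6
tool_pos: [0.5971, -0.1049, 0.2376]
eef_rot: [0.925, 0.009, -0.001, -0.38]
contact_force: [-0.0, -0.2, -1.4]
opening: 0.619
```

Run:
```python
from h import *
st();sh()
```

```text
t 15.6 pos [ 0.5971 -0.1049  0.2376] xax [1.    0.017 0.005] zax [-0.008  0.704 -0.711] q [ 0.92  1.1  -1.11  1.42  0.17  1.15  0.05] F [-0.  -0.2 -1.4] open mm 54.5
s 0.0372 h 0.0038 lat -0.0001
```

Emit:
{"name": "apply_moves", "arguments": {
  "series": [
    {"x": 0,"y": 0,"z": 0,"wx": 0,"wy": 0,"wz": 0,"fingers": 1},
    {"x": 0,"y": 0,"z": 0,"wx": 0,"wy": 0,"wz": 0,"fingers": 1},
    {"x": 0,"y": 0,"z": 0,"wx": 0,"wy": 0,"wz": 0,"fingers": 1},
    {"x": 0,"y": 0,"z": 0,"wx": 0,"wy": 0,"wz": 0,"fingers": 1},
    {"x": 0,"y": 0,"z": 0,"wx": 0,"wy": 0,"wz": 0,"fingers": 1},
    {"x": 0,"y": -0.04,"z": -0.04,"wx": 0,"wy": 0,"wz": 0,"fingers": 1},
    {"x": 0,"y": -0.04,"z": -0.04,"wx": 0,"wy": 0,"wz": 0,"fingers": 1},
    {"x": 0,"y": 0,"z": 0,"wx": 0,"wy": 0,"wz": 0,"fingers": 1}
  ]
}}

```text
clock: 16.6
tool_pos: [0.5968, -0.1031, 0.3319]
eef_rot: [0.924, 0.01, -0.001, -0.381]
contact_force: [0.0, -0.5, -0.4]
opening: 1.002
```

Run:
```python
from h import *
st(); p,d=snapshot("top"); allboards(p)
q,_=snapshot("scene"); a=cv2.resize(p[130:250,380:540],(640,480)); b=cv2.resize(q[220:370,120:320],(640,480)); 
cv2.imwrite("pics/r1.png",cv2.resize(np.hstack([a,b])[:,:,::-1],(800,300),interpolation=cv2.INTER_AREA))
plan(([.6077,.05,.25],down(10,10),4),([.6025,.1161,.12],down(21.7),4))
```

```text
t 16.6 pos [ 0.5968 -0.1031  0.3319] xax [1.    0.018 0.006] zax [-0.009  0.705 -0.709] q [ 0.92  1.   -1.16  1.33  0.1   1.28  0.  ] F [ 0.  -0.5 -0.4] open mm 88.1
board 0.4439 0.2662 jaw yaw -18.0 [0.118 0.054]
board 0.4465 0.3971 jaw yaw 13.4 [0.054 0.119]
board 0.5902 0.2489 jaw yaw -26.2 [0.118 0.054]
board 0.6078 0.1024 jaw yaw 21.4 [0.055 0.119]
leg [0.6077 0.05   0.25  ] dist mm 43.2 deg/row 8.97
x:0.0048 y:-0.0170 z:0.0511 wx:-0.0482 wy:-0.0058 wz:-0.0112
x:0.0064 y:-0.0243 z:0.0479 wx:-0.0482 wy:-0.0058 wz:-0.0112
x:0.0082 y:-0.0310 z:0.0435 wx:-0.0482 wy:-0.0058 wz:-0.0112
x:0.0101 y:-0.0369 z:0.0382 wx:-0.0482 wy:-0.0058 wz:-0.0112
leg [0.6025 0.1161 0.12  ] dist mm 36.5 deg/row 3.84
x:0.0020 y:-0.0133 z:0.0436 wx:-0.0138 wy:-0.0014 wz:-0.0162
x:0.0029 y:-0.0150 z:0.0430 wx:-0.0138 wy:-0.0014 wz:-0.0162
x:0.0039 y:-0.0167 z:0.0423 wx:-0.0138 wy:-0.0014 wz:-0.0162
x:0.0050 y:-0.0183 z:0.0415 wx:-0.0138 wy:-0.0014 wz:-0.0162
```

View pics/r1.png

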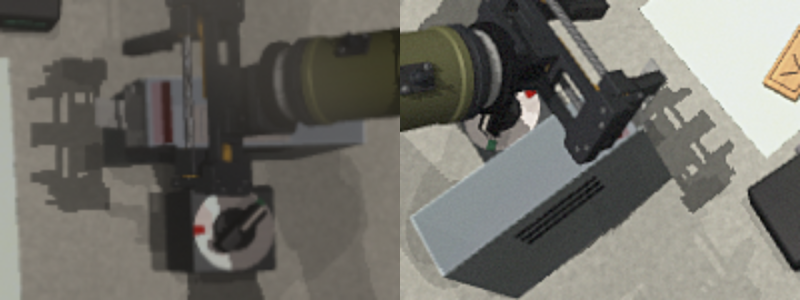

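Board 1 is gone from view: inside (the slot and apron are clear, 4 boards left). Next is the board at (0.608, 0.102).

Emit:
{"name": "apply_moves", "arguments": {
  "series": [
    {"x": 0.005,"y": -0.017,"z": 0.051,"wx": -0.048,"wy": -0.006,"wz": -0.011,"fingers": 1},
    {"x": 0.0065,"y": -0.024,"z": 0.048,"wx": -0.048,"wy": -0.006,"wz": -0.011,"fingers": 1},
    {"x": 0.008,"y": -0.031,"z": 0.0435,"wx": -0.048,"wy": -0.006,"wz": -0.011,"fingers": 1},
    {"x": 0.01,"y": -0.037,"z": 0.038,"wx": -0.048,"wy": -0.006,"wz": -0.011,"fingers": 1},
    {"x": 0.002,"y": -0.013,"z": 0.0436,"wx": -0.014,"wy": -0.001,"wz": -0.016,"fingers": 1},
    {"x": 0.003,"y": -0.015,"z": 0.043,"wx": -0.014,"wy": -0.001,"wz": -0.016,"fingers": 1},
    {"x": 0.003,"y": -0.014,"z": 0.035,"wx": -0.014,"wy": -0.001,"wz": -0.014,"fingers": 1},
    {"x": 0,"y": 0,"z": 0,"wx": 0,"wy": 0,"wz": 0,"fingers": 1}
  ]
}}

```text
clock: 17.7
tool_pos: [0.6, 0.0959, 0.1389]
eef_rot: [0.987, 0.162, -0.009, -0.013]
contact_force: [0.1, -0.2, -0.4]
opening: 1.001
```

Run:
```python
from h import *
st(); plan(([.6027,.1154,.05],down(21.6),3))
```

```text
t 17.7 pos [0.6    0.0959 0.1389] xax [ 0.948  0.319 -0.014] zax [-0.023  0.023 -0.999] q [ 0.16  0.89 -0.72  1.67  0.69  0.87 -0.51] F [ 0.1 -0.2 -0.4] open mm 88.1
leg [0.6027 0.1154 0.05  ] dist mm 30.3 deg/row 1.17
x:0.0042 y:-0.0063 z:0.0372 wx:-0.0031 wy:0.0014 wz:-0.0055
x:0.0041 y:-0.0066 z:0.0371 wx:-0.0031 wy:0.0014 wz:-0.0055
x:0.0041 y:-0.0069 z:0.0371 wx:-0.0031 wy:0.0014 wz:-0.0055
```

Emit:
{"name": "apply_moves", "arguments": {
  "series": [
    {"x": 0.004,"y": -0.0065,"z": 0.037,"wx": -0.003,"wy": 0.0015,"wz": -0.0055,"fingers": 1},
    {"x": 0.004,"y": -0.0065,"z": 0.037,"wx": -0.003,"wy": 0.0015,"wz": -0.0055,"fingers": 1},
    {"x": 0.004,"y": -0.0065,"z": 0.033,"wx": -0.003,"wy": 0.001,"wz": -0.005,"fingers": 1},
    {"x": 0,"y": 0,"z": 0,"wx": 0,"wy": 0,"wz": 0,"fingers": 1},
    {"x": 0,"y": 0,"z": 0,"wx": 0,"wy": 0,"wz": 0,"fingers": 1}
  ]
}}

```text
clock: 18.32
tool_pos: [0.6062, 0.1071, 0.0531]
eef_rot: [0.984, 0.18, 0.0, 0.001]
contact_force: [0.7, 0.0, 0.3]
opening: 1.0
```

Run:
```python
from h import *
st(); plan(([.6027,.1154,.005],down(21.6),2))
```

```text
t 18.32 pos [0.6062 0.1071 0.0531] xax [0.935 0.354 0.   ] zax [ 0.001 -0.002 -1.   ] q [ 0.08  1.   -0.62  1.7   0.83  0.72 -0.61] F [0.7 0.  0.3] open mm 88.0
leg [0.6027 0.1154 0.005 ] dist mm 24.5 deg/row 0.43
y:-0.0057 z:0.0300 wx:0.0004 wz:-0.0024
y:-0.0057 z:0.0301 wx:0.0004 wz:-0.0024
```

Emit:
{"name": "apply_moves", "arguments": {
  "series": [
    {"x": 0,"y": -0.006,"z": 0.03,"wx": 0,"wy": 0,"wz": -0.0025,"fingers": 1},
    {"x": 0,"y": -0.005,"z": 0.027,"wx": 0,"wy": 0,"wz": -0.0025,"fingers": 1},
    {"x": 0,"y": 0,"z": 0,"wx": 0,"wy": 0,"wz": 0,"fingers": 1},
    {"x": 0,"y": 0,"z": 0,"wx": 0,"wy": 0,"wz": 0,"fingers": 1}
  ]
}}

```text
clock: 18.82
tool_pos: [0.607, 0.1131, 0.0105]
eef_rot: [0.983, 0.185, 0.004, 0.001]
contact_force: [0.2, -0.6, 0.1]
opening: 0.999
```

Run:
```python
from h import *
st(); plan(([.6027,.1154,.005],down(21.6),1))
```

```text
t 18.82 pos [0.607  0.1131 0.0105] xax [0.932 0.364 0.007] zax [ 0.008 -0.001 -1.   ] q [ 0.05  1.06 -0.57  1.71  0.89  0.65 -0.66] F [ 0.2 -0.6  0.1] open mm 87.9
leg [0.6027 0.1154 0.005 ] dist mm 7.3 deg/row 0.53
x:-0.0039 y:-0.0047 z:0.0068 wx:0.0013 wy:-0.0022 wz:-0.0016
```

Emit:
{"name": "apply_moves", "arguments": {
  "series": [
    {"x": -0.004,"y": -0.004,"z": 0.0065,"wx": 0,"wy": -0.002,"wz": 0,"fingers": 1},
    {"x": 0,"y": 0,"z": 0,"wx": 0,"wy": 0,"wz": 0,"fingers": -0.5},
    {"x": 0,"y": 0,"z": 0,"wx": 0,"wy": 0,"wz": 0,"fingers": -0.5},
    {"x": 0,"y": 0,"z": 0,"wx": 0,"wy": 0,"wz": 0,"fingers": -0.5},
    {"x": 0,"y": 0,"z": 0,"wx": 0,"wy": 0,"wz": 0,"fingers": -0.5},
    {"x": 0,"y": 0,"z": -0.01,"wx": 0,"wy": 0,"wz": 0,"fingers": -0.5},
    {"x": 0,"y": 0,"z": -0.05,"wx": 0,"wy": 0,"wz": 0,"fingers": -0.5},
    {"x": 0,"y": 0,"z": -0.07,"wx": 0,"wy": 0,"wz": 0,"fingers": -0.5}
  ]
}}

```text
clock: 19.82
tool_pos: [0.6004, 0.114, 0.1095]
eef_rot: [0.983, 0.185, -0.003, 0.003]
contact_force: [1.4, -0.3, -0.4]
opening: 0.619
```

Run:
```python
from h import *
st(); plan(([.60,.10,.3],down(12,15),4),(slot(.130,.02),down(1.2,45),5))
```

```text
t 19.82 pos [0.6004 0.114  0.1095] xax [ 0.932  0.364 -0.007] zax [-0.005 -0.006 -1.   ] q [ 0.1   0.92 -0.67  1.69  0.76  0.82 -0.56] F [ 1.4 -0.3 -0.4] open mm 54.5
leg [0.6 0.1 0.3] dist mm 47.7 deg/row 4.47
x:-0.0021 y:0.0043 z:-0.0595 wx:0.0211 wy:0.0022 wz:0.0128
x:-0.0016 y:0.0004 z:-0.0597 wx:0.0211 wy:0.0022 wz:0.0128
x:-0.0012 y:-0.0035 z:-0.0596 wx:0.0211 wy:0.0022 wz:0.0128
x:-0.0011 y:-0.0074 z:-0.0592 wx:0.0211 wy:0.0022 wz:0.0128
leg [ 0.59614083 -0.05076864  0.31460155] dist mm 30.3 deg/row 6.37
x:-0.0088 y:0.0345 z:-0.0130 wx:0.0332 wy:0.0061 wz:0.0105
x:-0.0074 y:0.0332 z:-0.0167 wx:0.0332 wy:0.0061 wz:0.0105
x:-0.0060 y:0.0315 z:-0.0202 wx:0.0332 wy:0.0061 wz:0.0105
x:-0.0045 y:0.0294 z:-0.0235 wx:0.0332 wy:0.0061 wz:0.0105
x:-0.0031 y:0.0269 z:-0.0265 wx:0.0332 wy:0.0061 wz:0.0105
```

Emit:
{"name": "apply_moves", "arguments": {
  "series": [
    {"x": -0.002,"y": 0.004,"z": -0.0595,"wx": 0.021,"wy": 0.002,"wz": 0.013,"fingers": -0.5},
    {"x": -0.0015,"y": 0,"z": -0.0595,"wx": 0.021,"wy": 0.002,"wz": 0.013,"fingers": -0.5},
    {"x": -0.001,"y": -0.0035,"z": -0.0595,"wx": 0.021,"wy": 0.002,"wz": 0.013,"fingers": -0.5},
    {"x": -0.001,"y": -0.0075,"z": -0.059,"wx": 0.021,"wy": 0.002,"wz": 0.013,"fingers": -0.5},
    {"x": -0.009,"y": 0.0345,"z": -0.013,"wx": 0.033,"wy": 0.006,"wz": 0.0105,"fingers": -0.5},
    {"x": -0.0075,"y": 0.033,"z": -0.017,"wx": 0.033,"wy": 0.006,"wz": 0.0105,"fingers": -0.5},
    {"x": -0.006,"y": 0.0315,"z": -0.02,"wx": 0.033,"wy": 0.006,"wz": 0.0105,"fingers": -0.5},
    {"x": 0,"y": 0,"z": 0,"wx": 0,"wy": 0,"wz": 0,"fingers": -0.5}
  ]
}}

```text
clock: 20.82
tool_pos: [0.5979, 0.0078, 0.3234]
eef_rot: [0.956, 0.046, -0.003, -0.29]
contact_force: [0.0, -0.3, -0.7]
opening: 0.617
```

Run:
```python
from h import *
st(); plan((slot(.125,.01),down(1.2,45),5))
```

```text
t 20.82 pos [0.5979 0.0078 0.3234] xax [0.996 0.09  0.021] zax [-0.033  0.554 -0.832] q [ 0.72  0.86 -1.09  1.48  0.17  1.11 -0.13] F [ 0.  -0.3 -0.7] open mm 54.3
leg [ 0.59606658 -0.04723381  0.30399495] dist mm 11.7 deg/row 2.4
x:-0.0018 y:0.0140 z:-0.0036 wx:0.0125 wy:0.0018 wz:0.0043
x:-0.0016 y:0.0139 z:-0.0041 wx:0.0125 wy:0.0018 wz:0.0043
x:-0.0014 y:0.0138 z:-0.0047 wx:0.0125 wy:0.0018 wz:0.0043
x:-0.0012 y:0.0136 z:-0.0052 wx:0.0125 wy:0.0018 wz:0.0043
x:-0.0010 y:0.0134 z:-0.0058 wx:0.0125 wy:0.0018 wz:0.0043
```

Emit:
{"name": "apply_moves", "arguments": {
  "series": [
    {"x": -0.002,"y": 0.014,"z": -0.0036,"wx": 0.0125,"wy": 0.002,"wz": 0.0045,"fingers": -0.5},
    {"x": -0.0015,"y": 0.014,"z": -0.004,"wx": 0.0125,"wy": 0.002,"wz": 0.0045,"fingers": -0.5},
    {"x": -0.0015,"y": 0.014,"z": -0.0045,"wx": 0.0125,"wy": 0.002,"wz": 0.0045,"fingers": -0.5},
    {"x": -0.001,"y": 0.0136,"z": -0.005,"wx": 0.0125,"wy": 0.002,"wz": 0.0045,"fingers": -0.5},
    {"x": -0.001,"y": 0.013,"z": -0.005,"wx": 0.0125,"wy": 0.002,"wz": 0.0045,"fingers": -0.5},
    {"x": 0,"y": 0,"z": 0,"wx": 0,"wy": 0,"wz": 0,"fingers": -0.5},
    {"x": 0,"y": 0,"z": 0,"wx": 0,"wy": 0,"wz": 0,"fingers": -0.5}
  ]
}}

```text
clock: 21.7
tool_pos: [0.5951, -0.0461, 0.3036]
eef_rot: [0.922, 0.008, -0.003, -0.387]
contact_force: [0.2, 0.6, -0.5]
opening: 0.615
```

Run:
```python
from h import *
st();sh(); plan((slot(.09,.005),down(1.2,45),3))
```

```text
t 21.7 pos [ 0.5951 -0.0461  0.3036] xax [1.    0.018 0.   ] zax [-0.012  0.714 -0.7  ] q [ 0.88  1.   -1.15  1.46  0.09  1.13 -0.02] F [ 0.2  0.6 -0.5] open mm 54.1
s 0.1255 h 0.0089 lat -0.0009
leg [ 0.59651206 -0.06844277  0.27571068] dist mm 11.9 deg/row 0.21
x:0.0004 y:0.0148 z:0.0015 wx:-0.0011 wy:-0.0003 wz:-0.0002
x:0.0004 y:0.0148 z:0.0015 wx:-0.0011 wy:-0.0003 wz:-0.0002
x:0.0004 y:0.0148 z:0.0016 wx:-0.0011 wy:-0.0003 wz:-0.0002
```

Emit:
{"name": "apply_moves", "arguments": {
  "series": [
    {"x": 0.0006,"y": 0.015,"z": 0.0015,"wx": -0.001,"wy": 0,"wz": 0,"fingers": -0.5},
    {"x": 0.0006,"y": 0.015,"z": 0.0015,"wx": -0.001,"wy": 0,"wz": 0,"fingers": -0.5},
    {"x": 0,"y": 0.013,"z": 0.0015,"wx": -0.001,"wy": 0,"wz": 0,"fingers": -0.5},
    {"x": 0,"y": 0,"z": 0,"wx": 0,"wy": 0,"wz": 0,"fingers": -0.5},
    {"x": 0,"y": 0,"z": 0,"wx": 0,"wy": 0,"wz": 0,"fingers": -0.5}
  ]
}}

```text
clock: 22.32
tool_pos: [0.5966, -0.0677, 0.2753]
eef_rot: [0.924, 0.01, -0.003, -0.382]
contact_force: [0.9, -0.7, -0.5]
opening: 0.62
```

Run:
```python
from h import *
st();sh(); plan((slot(.039,.0035),down(1.2,45),4))
```

```text
t 22.32 pos [ 0.5966 -0.0677  0.2753] xax [1.    0.02  0.002] zax [-0.013  0.707 -0.708] q [ 0.89  1.04 -1.13  1.44  0.12  1.13  0.01] F [ 0.9 -0.7 -0.5] open mm 54.5
s 0.0903 h 0.0042 lat 0.0001
leg [ 0.5972471  -0.10343756  0.23858757] dist mm 12.8 deg/row 0.02
y:0.0160 z:0.0002
y:0.0160 z:0.0002
y:0.0160 z:0.0002
y:0.0160 z:0.0002
```

Emit:
{"name": "apply_moves", "arguments": {
  "series": [
    {"x": 0,"y": 0.016,"z": 0,"wx": 0,"wy": 0,"wz": 0,"fingers": -0.5},
    {"x": 0,"y": 0.016,"z": 0,"wx": 0,"wy": 0,"wz": 0,"fingers": -0.5},
    {"x": 0,"y": 0.016,"z": 0,"wx": 0,"wy": 0,"wz": 0,"fingers": -0.5},
    {"x": 0,"y": 0.013,"z": 0,"wx": 0,"wy": 0,"wz": 0,"fingers": -0.5},
    {"x": 0,"y": 0,"z": 0,"wx": 0,"wy": 0,"wz": 0,"fingers": -0.5},
    {"x": 0,"y": 0,"z": 0,"wx": 0,"wy": 0,"wz": 0,"fingers": -0.5}
  ]
}}

```text
clock: 23.08
tool_pos: [0.5976, -0.1051, 0.2381]
eef_rot: [0.924, 0.009, -0.003, -0.382]
contact_force: [-0.1, -1.2, -1.4]
opening: 0.615
```

Emit:
{"name": "apply_moves", "arguments": {
  "series": [
    {"x": 0,"y": 0,"z": 0,"wx": 0,"wy": 0,"wz": 0,"fingers": 1},
    {"x": 0,"y": 0,"z": 0,"wx": 0,"wy": 0,"wz": 0,"fingers": 1},
    {"x": 0,"y": 0,"z": 0,"wx": 0,"wy": 0,"wz": 0,"fingers": 1},
    {"x": 0,"y": 0,"z": 0,"wx": 0,"wy": 0,"wz": 0,"fingers": 1},
    {"x": 0,"y": 0,"z": 0,"wx": 0,"wy": 0,"wz": 0,"fingers": 1},
    {"x": 0,"y": -0.04,"z": -0.04,"wx": 0,"wy": 0,"wz": 0,"fingers": 1},
    {"x": 0,"y": -0.04,"z": -0.04,"wx": 0,"wy": 0,"wz": 0,"fingers": 1},
    {"x": 0,"y": 0,"z": 0,"wx": 0,"wy": 0,"wz": 0,"fingers": 1}
  ]
}}

```text
clock: 24.08
tool_pos: [0.5975, -0.1036, 0.3324]
eef_rot: [0.924, 0.01, -0.003, -0.383]
contact_force: [0.6, 1.2, 0.3]
opening: 1.004
```

```bash
cat >> h.py <<'E'
def gp(x,y,yaw,o=.014):
    a=np.radians(yaw); return [round(x-np.sin(a)*o,4),round(y+np.cos(a)*o,4)]
def apron(p):  # fraction of wood-coloured pixels around apron/mouth in the scene view
    h=cv2.cvtColor(p,cv2.COLOR_RGB2HSV);k=cv2.inRange(h,(8,70,90),(18,190,255)); uv=proj("scene",[slot(.0,0),slot(.05,0)]).mean(0).astype(int); print("wood px near apron",(k[uv[1]-25:uv[1]+25,uv[0]-25:uv[0]+25]>0).sum())
E
python3 - <<'E'
from h import *
st(); p,d=snapshot("top"); allboards(p); q,_=snapshot("scene"); apron(q); g=gp(.5902,.2489,-26.2); print(g)
plan(([.60,.08,.27],down(-3,25),4),([.59,.18,.20],down(-15,5),3),(g+[.09],down(-26.2),3))
E
```

```text
t 24.07 pos [ 0.5975 -0.1036  0.3324] xax [1.    0.021 0.002] zax [-0.013  0.708 -0.706] q [ 0.92  1.   -1.15  1.33  0.09  1.29  0.02] F [0.6 1.2 0.3] open mm 88.3
board 0.4439 0.2662 jaw yaw -18.0 [0.118 0.054]
board 0.4465 0.3971 jaw yaw 13.4 [0.054 0.119]
board 0.5902 0.2489 jaw yaw -26.2 [0.118 0.054]
wood px near apron 1
[np.float64(0.5964), np.float64(0.2615)]
leg [0.6  0.08 0.27] dist mm 48.4 deg/row 5.12
x:0.0025 y:-0.0278 z:0.0536 wx:-0.0278 wy:0.0036 wz:0.0047
x:0.0015 y:-0.0324 z:0.0510 wx:-0.0278 wy:0.0036 wz:0.0047
x:0.0004 y:-0.0368 z:0.0480 wx:-0.0278 wy:0.0036 wz:0.0047
x:-0.0007 y:-0.0408 z:0.0446 wx:-0.0278 wy:0.0036 wz:0.0047
leg [0.59 0.18 0.2 ] dist mm 40.8 deg/row 7.76
x:-0.0063 y:-0.0252 z:0.0439 wx:-0.0369 wy:0.0058 wz:0.0216
x:-0.0090 y:-0.0296 z:0.0406 wx:-0.0369 wy:0.0058 wz:0.0216
x:-0.0118 y:-0.0334 z:0.0368 wx:-0.0369 wy:0.0058 wz:0.0216
leg [0.5964 0.2615 0.09  ] dist mm 45.7 deg/row 4.09
x:-0.0062 y:-0.0294 z:0.0486 wx:-0.0092 wy:0.0009 wz:0.0207
x:-0.0083 y:-0.0303 z:0.0477 wx:-0.0092 wy:0.0009 wz:0.0207
x:-0.0104 y:-0.0311 z:0.0468 wx:-0.0092 wy:0.0009 wz:0.0207
```

Second board is in. Third: (0.590, 0.249), jaw −26°.

Emit:
{"name": "apply_moves", "arguments": {
  "series": [
    {"x": 0.0025,"y": -0.028,"z": 0.0536,"wx": -0.028,"wy": 0.0036,"wz": 0.005,"fingers": 1},
    {"x": 0.0015,"y": -0.0325,"z": 0.051,"wx": -0.028,"wy": 0.0036,"wz": 0.005,"fingers": 1},
    {"x": 0,"y": -0.037,"z": 0.048,"wx": -0.028,"wy": 0.0036,"wz": 0.005,"fingers": 1},
    {"x": -0.001,"y": -0.041,"z": 0.0446,"wx": -0.028,"wy": 0.0036,"wz": 0.005,"fingers": 1},
    {"x": -0.006,"y": -0.025,"z": 0.044,"wx": -0.037,"wy": 0.006,"wz": 0.0216,"fingers": 1},
    {"x": -0.009,"y": -0.0295,"z": 0.0406,"wx": -0.037,"wy": 0.006,"wz": 0.0216,"fingers": 1},
    {"x": -0.012,"y": -0.0334,"z": 0.037,"wx": -0.037,"wy": 0.006,"wz": 0.0216,"fingers": 1},
    {"x": 0,"y": 0,"z": 0,"wx": 0,"wy": 0,"wz": 0,"fingers": 1}
  ]
}}

```text
clock: 25.18
tool_pos: [0.5864, 0.1848, 0.1804]
eef_rot: [0.99, -0.138, -0.002, -0.031]
contact_force: [-0.3, -0.7, 0.3]
opening: 1.002
```

Run:
```python
from h import *
st(); g=gp(.5902,.2489,-26.2)
plan((g+[.06],down(-26.2),4))
```

```text
t 25.18 pos [0.5864 0.1848 0.1804] xax [ 0.962 -0.273 -0.012] zax [ 0.005  0.062 -0.998] q [-0.07  0.77 -0.5   1.67  0.42  0.77 -1.02] F [-0.3 -0.7  0.3] open mm 88.2
leg [0.5964 0.2615 0.06  ] dist mm 35.8 deg/row 2.73
x:-0.0031 y:-0.0216 z:0.0390 wx:-0.0047 wy:0.0014 wz:0.0143
x:-0.0042 y:-0.0220 z:0.0387 wx:-0.0047 wy:0.0014 wz:0.0143
x:-0.0054 y:-0.0223 z:0.0383 wx:-0.0047 wy:0.0014 wz:0.0143
x:-0.0066 y:-0.0226 z:0.0380 wx:-0.0047 wy:0.0014 wz:0.0143
```

Emit:
{"name": "apply_moves", "arguments": {
  "series": [
    {"x": -0.003,"y": -0.0216,"z": 0.039,"wx": -0.005,"wy": 0.0015,"wz": 0.0143,"fingers": 1},
    {"x": -0.004,"y": -0.022,"z": 0.0387,"wx": -0.005,"wy": 0.0015,"wz": 0.0143,"fingers": 1},
    {"x": -0.0055,"y": -0.0223,"z": 0.038,"wx": -0.005,"wy": 0.0015,"wz": 0.0143,"fingers": 1},
    {"x": -0.0065,"y": -0.02,"z": 0.034,"wx": -0.005,"wy": 0.0015,"wz": 0.0143,"fingers": 1},
    {"x": 0,"y": 0,"z": 0,"wx": 0,"wy": 0,"wz": 0,"fingers": 1},
    {"x": 0,"y": 0,"z": 0,"wx": 0,"wy": 0,"wz": 0,"fingers": 1}
  ]
}}

```text
clock: 25.92
tool_pos: [0.5943, 0.2505, 0.0541]
eef_rot: [0.973, -0.23, -0.004, 0.006]
contact_force: [0.8, 0.3, 0.4]
opening: 0.998
```

Run:
```python
from h import *
st(); g=gp(.5902,.2489,-26.2)
plan((g+[.005],down(-26.2),2))
```

```text
t 25.93 pos [0.5943 0.2505 0.0541] xax [ 0.895 -0.447 -0.005] zax [-0.011 -0.011 -1.   ] q [-0.3   0.97 -0.32  1.6   0.45  0.66 -1.32] F [0.8 0.3 0.4] open mm 87.8
leg [0.5964 0.2615 0.005 ] dist mm 25.2 deg/row 0.47
x:-0.0018 y:-0.0072 z:0.0306 wx:0.0023 wy:0.0007 wz:-0.0010
x:-0.0018 y:-0.0069 z:0.0307 wx:0.0023 wy:0.0007 wz:-0.0010
```

Emit:
{"name": "apply_moves", "arguments": {
  "series": [
    {"x": -0.002,"y": -0.008,"z": 0.031,"wx": 0.0025,"wy": 0.001,"wz": -0.001,"fingers": 1},
    {"x": -0.002,"y": -0.008,"z": 0.0295,"wx": 0.0025,"wy": 0.001,"wz": -0.001,"fingers": 1},
    {"x": 0,"y": 0,"z": 0,"wx": 0,"wy": 0,"wz": 0,"fingers": 1},
    {"x": 0,"y": 0,"z": 0,"wx": 0,"wy": 0,"wz": 0,"fingers": 1}
  ]
}}

```text
clock: 26.42
tool_pos: [0.6015, 0.2566, 0.01]
eef_rot: [0.973, -0.229, 0.004, -0.002]
contact_force: [-0.2, 0.9, 0.3]
opening: 1.0
```

Run:
```python
from h import *
st(); g=gp(.5902,.2489,-26.2)
plan((g+[.005],down(-26.2),1))
```

```text
t 26.43 pos [0.6015 0.2566 0.01  ] xax [ 0.895 -0.447  0.007] zax [ 0.008  0.002 -1.   ] q [-0.32  1.04 -0.29  1.6   0.48  0.57 -1.35] F [-0.2  0.9  0.3] open mm 88.0
leg [0.5964 0.2615 0.005 ] dist mm 8.7 deg/row 0.58
x:-0.0085 y:-0.0026 z:0.0063 wx:-0.0017 wy:-0.0021 wz:-0.0018
```

Emit:
{"name": "apply_moves", "arguments": {
  "series": [
    {"x": -0.008,"y": -0.0025,"z": 0.006,"wx": -0.0015,"wy": -0.002,"wz": -0.002,"fingers": 1},
    {"x": 0,"y": 0,"z": 0,"wx": 0,"wy": 0,"wz": 0,"fingers": -0.5},
    {"x": 0,"y": 0,"z": 0,"wx": 0,"wy": 0,"wz": 0,"fingers": -0.5},
    {"x": 0,"y": 0,"z": 0,"wx": 0,"wy": 0,"wz": 0,"fingers": -0.5},
    {"x": 0,"y": 0,"z": 0,"wx": 0,"wy": 0,"wz": 0,"fingers": -0.5},
    {"x": 0,"y": 0,"z": -0.01,"wx": 0,"wy": 0,"wz": 0,"fingers": -0.5},
    {"x": 0,"y": 0,"z": -0.05,"wx": 0,"wy": 0,"wz": 0,"fingers": -0.5},
    {"x": 0,"y": 0,"z": -0.07,"wx": 0,"wy": 0,"wz": 0,"fingers": -0.5}
  ]
}}

```text
clock: 27.42
tool_pos: [0.5946, 0.2594, 0.1102]
eef_rot: [0.974, -0.226, -0.002, 0.002]
contact_force: [0.9, 0.9, -0.2]
opening: 0.619
```

Run:
```python
from h import *
st(); plan(([.595,.17,.30],down(-10,20),5),(slot(.130,.02),down(1.2,45),6))
```

```text
t 27.43 pos [0.5946 0.2594 0.1102] xax [ 0.898 -0.44  -0.003] zax [-0.005 -0.003 -1.   ] q [-0.29  0.9  -0.36  1.58  0.42  0.75 -1.3 ] F [ 0.9  0.9 -0.2] open mm 54.4
leg [0.595 0.17  0.3  ] dist mm 42.0 deg/row 5.17
x:0.0098 y:0.0203 z:-0.0474 wx:0.0224 wy:-0.0029 wz:-0.0178
x:0.0083 y:0.0174 z:-0.0488 wx:0.0224 wy:-0.0029 wz:-0.0178
x:0.0070 y:0.0144 z:-0.0500 wx:0.0224 wy:-0.0029 wz:-0.0178
x:0.0058 y:0.0112 z:-0.0509 wx:0.0224 wy:-0.0029 wz:-0.0178
x:0.0048 y:0.0079 z:-0.0516 wx:0.0224 wy:-0.0029 wz:-0.0178
leg [ 0.59614083 -0.05076864  0.31460155] dist mm 36.9 deg/row 4.56
x:0.0082 y:0.0415 z:-0.0183 wx:0.0231 wy:-0.0056 wz:-0.0088
x:0.0067 y:0.0402 z:-0.0214 wx:0.0231 wy:-0.0056 wz:-0.0088
x:0.0052 y:0.0388 z:-0.0244 wx:0.0231 wy:-0.0056 wz:-0.0088
x:0.0037 y:0.0370 z:-0.0272 wx:0.0231 wy:-0.0056 wz:-0.0088
x:0.0022 y:0.0350 z:-0.0299 wx:0.0231 wy:-0.0056 wz:-0.0088
x:0.0007 y:0.0328 z:-0.0324 wx:0.0231 wy:-0.0056 wz:-0.0088
```

Emit:
{"name": "apply_moves", "arguments": {
  "series": [
    {"x": 0.01,"y": 0.02,"z": -0.0475,"wx": 0.0225,"wy": -0.003,"wz": -0.018,"fingers": -0.5},
    {"x": 0.008,"y": 0.0175,"z": -0.049,"wx": 0.0225,"wy": -0.003,"wz": -0.018,"fingers": -0.5},
    {"x": 0.007,"y": 0.0145,"z": -0.05,"wx": 0.0225,"wy": -0.003,"wz": -0.018,"fingers": -0.5},
    {"x": 0.006,"y": 0.011,"z": -0.051,"wx": 0.0225,"wy": -0.003,"wz": -0.018,"fingers": -0.5},
    {"x": 0.005,"y": 0.008,"z": -0.0515,"wx": 0.0225,"wy": -0.003,"wz": -0.018,"fingers": -0.5},
    {"x": 0.008,"y": 0.0415,"z": -0.018,"wx": 0.023,"wy": -0.0055,"wz": -0.009,"fingers": -0.5},
    {"x": 0.0067,"y": 0.04,"z": -0.0215,"wx": 0.023,"wy": -0.0055,"wz": -0.009,"fingers": -0.5},
    {"x": 0.005,"y": 0.039,"z": -0.0245,"wx": 0.023,"wy": -0.0055,"wz": -0.009,"fingers": -0.5}
  ]
}}

```text
clock: 28.42
tool_pos: [0.5978, 0.0591, 0.3227]
eef_rot: [0.957, -0.021, 0.013, -0.289]
contact_force: [0.4, 1.2, -0.6]
opening: 0.616
```

Run:
```python
from h import *
st(); plan((slot(.125,.01),down(1.2,45),6))
```

```text
t 28.43 pos [0.5978 0.0591 0.3227] xax [ 0.999 -0.048  0.013] zax [ 0.038  0.553 -0.833] q [ 0.67  0.8  -1.05  1.59  0.13  0.92 -0.28] F [ 0.4  1.2 -0.6] open mm 54.2
leg [ 0.59606658 -0.04723381  0.30399495] dist mm 18.0 deg/row 2.01
x:0.0006 y:0.0206 z:-0.0090 wx:0.0106 wy:-0.0029 wz:-0.0024
x:0.0004 y:0.0203 z:-0.0097 wx:0.0106 wy:-0.0029 wz:-0.0024
y:0.0200 z:-0.0104 wx:0.0106 wy:-0.0029 wz:-0.0024
y:0.0196 z:-0.0110 wx:0.0106 wy:-0.0029 wz:-0.0024
x:-0.0003 y:0.0192 z:-0.0117 wx:0.0106 wy:-0.0029 wz:-0.0024
x:-0.0006 y:0.0188 z:-0.0123 wx:0.0106 wy:-0.0029 wz:-0.0024
```

Emit:
{"name": "apply_moves", "arguments": {
  "series": [
    {"x": 0.0005,"y": 0.0206,"z": -0.009,"wx": 0.0105,"wy": -0.003,"wz": -0.0025,"fingers": -0.5},
    {"x": 0.0005,"y": 0.0203,"z": -0.0095,"wx": 0.0105,"wy": -0.003,"wz": -0.0025,"fingers": -0.5},
    {"x": 0,"y": 0.02,"z": -0.01,"wx": 0.0105,"wy": -0.003,"wz": -0.0025,"fingers": -0.5},
    {"x": 0,"y": 0.0195,"z": -0.011,"wx": 0.0105,"wy": -0.003,"wz": -0.0025,"fingers": -0.5},
    {"x": 0,"y": 0.0192,"z": -0.0115,"wx": 0.0105,"wy": -0.003,"wz": -0.0025,"fingers": -0.5},
    {"x": -0.0005,"y": 0.017,"z": -0.011,"wx": 0.0105,"wy": -0.003,"wz": -0.0025,"fingers": -0.5},
    {"x": 0,"y": 0,"z": 0,"wx": 0,"wy": 0,"wz": 0,"fingers": -0.5},
    {"x": 0,"y": 0,"z": 0,"wx": 0,"wy": 0,"wz": 0,"fingers": -0.5}
  ]
}}

```text
clock: 29.42
tool_pos: [0.5955, -0.0581, 0.3019]
eef_rot: [0.925, 0.007, -0.004, -0.381]
contact_force: [-0.4, 0.5, -1.3]
opening: 0.617
```

Run:
```python
from h import *
st();sh(); plan((slot(.09,.005),down(1.2,45),3))
```

```text
t 29.43 pos [ 0.5955 -0.0581  0.3019] xax [ 1.     0.015 -0.002] zax [-0.013  0.705 -0.71 ] q [ 0.88  1.   -1.14  1.44  0.1   1.15 -0.02] F [-0.4  0.5 -1.3] open mm 54.3
s 0.1158 h 0.0162 lat -0.0008
leg [ 0.59651206 -0.06844277  0.27571068] dist mm 9.4 deg/row 0.14
x:0.0004 y:0.0107 z:0.0047 wx:0.0004 wy:-0.0002 wz:-0.0006
x:0.0004 y:0.0107 z:0.0047 wx:0.0004 wy:-0.0002 wz:-0.0006
x:0.0004 y:0.0108 z:0.0047 wx:0.0004 wy:-0.0002 wz:-0.0006
```

Emit:
{"name": "apply_moves", "arguments": {
  "series": [
    {"x": 0.0005,"y": 0.0107,"z": 0.005,"wx": 0,"wy": 0,"wz": -0.0005,"fingers": -0.5},
    {"x": 0.0005,"y": 0.0107,"z": 0.005,"wx": 0,"wy": 0,"wz": -0.0005,"fingers": -0.5},
    {"x": 0,"y": 0.01,"z": 0.0045,"wx": 0,"wy": 0,"wz": 0,"fingers": -0.5},
    {"x": 0,"y": 0,"z": 0,"wx": 0,"wy": 0,"wz": 0,"fingers": -0.5},
    {"x": 0,"y": 0,"z": 0,"wx": 0,"wy": 0,"wz": 0,"fingers": -0.5}
  ]
}}

```text
clock: 30.05
tool_pos: [0.5963, -0.0669, 0.2753]
eef_rot: [0.925, 0.01, -0.003, -0.38]
contact_force: [-0.2, -0.8, 1.4]
opening: 0.617
```

Run:
```python
from h import *
st();sh(); plan((slot(.039,.0035),down(1.2,45),4))
```

```text
t 30.05 pos [ 0.5963 -0.0669  0.2753] xax [1.    0.021 0.001] zax [-0.014  0.703 -0.711] q [ 0.89  1.04 -1.12  1.45  0.12  1.13  0.01] F [-0.2 -0.8  1.4] open mm 54.3
s 0.0908 h 0.0036 lat -0.0001
leg [ 0.5972471  -0.10343756  0.23858757] dist mm 13.0 deg/row 0.09
y:0.0162 wx:0.0005
y:0.0162 wx:0.0005
y:0.0162 wx:0.0005
y:0.0162 wx:0.0005
```

Emit:
{"name": "apply_moves", "arguments": {
  "series": [
    {"x": 0,"y": 0.016,"z": 0,"wx": 0,"wy": 0,"wz": 0,"fingers": -0.5},
    {"x": 0,"y": 0.016,"z": 0,"wx": 0,"wy": 0,"wz": 0,"fingers": -0.5},
    {"x": 0,"y": 0.016,"z": 0,"wx": 0,"wy": 0,"wz": 0,"fingers": -0.5},
    {"x": 0,"y": 0.013,"z": 0,"wx": 0,"wy": 0,"wz": 0,"fingers": -0.5},
    {"x": 0,"y": 0,"z": 0,"wx": 0,"wy": 0,"wz": 0,"fingers": -0.5},
    {"x": 0,"y": 0,"z": 0,"wx": 0,"wy": 0,"wz": 0,"fingers": -0.5}
  ]
}}

```text
clock: 30.8
tool_pos: [0.5977, -0.1048, 0.2385]
eef_rot: [0.925, 0.009, -0.003, -0.38]
contact_force: [0.1, -1.4, 1.3]
opening: 0.619
```

Emit:
{"name": "apply_moves", "arguments": {
  "series": [
    {"x": 0,"y": 0,"z": 0,"wx": 0,"wy": 0,"wz": 0,"fingers": 1},
    {"x": 0,"y": 0,"z": 0,"wx": 0,"wy": 0,"wz": 0,"fingers": 1},
    {"x": 0,"y": 0,"z": 0,"wx": 0,"wy": 0,"wz": 0,"fingers": 1},
    {"x": 0,"y": 0,"z": 0,"wx": 0,"wy": 0,"wz": 0,"fingers": 1},
    {"x": 0,"y": 0,"z": 0,"wx": 0,"wy": 0,"wz": 0,"fingers": 1},
    {"x": 0,"y": -0.04,"z": -0.04,"wx": 0,"wy": 0,"wz": 0,"fingers": 1},
    {"x": 0,"y": -0.04,"z": -0.04,"wx": 0,"wy": 0,"wz": 0,"fingers": 1},
    {"x": 0,"y": 0,"z": 0,"wx": 0,"wy": 0,"wz": 0,"fingers": 1}
  ]
}}

```text
clock: 31.8
tool_pos: [0.5968, -0.102, 0.3316]
eef_rot: [0.925, 0.01, -0.004, -0.381]
contact_force: [-0.8, -0.0, -1.1]
opening: 1.001
```

Run:
```python
from h import *
st(); p,d=snapshot("top"); allboards(p); q,_=snapshot("scene"); apron(q)
g=gp(.4439,.2662,-18); print(g)
plan(([.58,.08,.28],down(0,22),4),([.50,.23,.20],down(-12,3),4),(g+[.06],down(-18),4))
```

```text
t 31.8 pos [ 0.5968 -0.102   0.3316] xax [1.    0.022 0.001] zax [-0.015  0.704 -0.71 ] q [ 0.91  0.99 -1.14  1.33  0.09  1.29  0.02] F [-0.8 -0.  -1.1] open mm 88.1
board 0.365 -0.8204 jaw yaw 89.6 [0.051 0.115]
board 0.4439 0.2662 jaw yaw -18.0 [0.118 0.054]
board 0.4465 0.3971 jaw yaw 13.4 [0.054 0.119]
wood px near apron 0
[np.float64(0.4482), np.float64(0.2795)]
leg [0.58 0.08 0.28] dist mm 47.4 deg/row 5.7
x:-0.0034 y:-0.0302 z:0.0509 wx:-0.0316 wy:0.0014 wz:0.0013
x:-0.0037 y:-0.0351 z:0.0476 wx:-0.0316 wy:0.0014 wz:0.0013
x:-0.0041 y:-0.0396 z:0.0439 wx:-0.0316 wy:0.0014 wz:0.0013
x:-0.0044 y:-0.0437 z:0.0397 wx:-0.0316 wy:0.0014 wz:0.0013
leg [0.5  0.23 0.2 ] dist mm 47.0 deg/row 5.61
x:-0.0250 y:-0.0341 z:0.0407 wx:-0.0263 wy:0.0036 wz:0.0163
x:-0.0272 y:-0.0360 z:0.0375 wx:-0.0263 wy:0.0036 wz:0.0163
x:-0.0295 y:-0.0375 z:0.0342 wx:-0.0263 wy:0.0036 wz:0.0163
x:-0.0319 y:-0.0386 z:0.0307 wx:-0.0263 wy:0.0036 wz:0.0163
leg [0.4482 0.2795 0.06  ] dist mm 39.3 deg/row 1.68
x:-0.0190 y:-0.0095 z:0.0443 wx:-0.0042 wy:0.0002 wz:0.0083
x:-0.0193 y:-0.0095 z:0.0442 wx:-0.0042 wy:0.0002 wz:0.0083
x:-0.0196 y:-0.0096 z:0.0440 wx:-0.0042 wy:0.0002 wz:0.0083
x:-0.0199 y:-0.0097 z:0.0439 wx:-0.0042 wy:0.0002 wz:0.0083
```

Third board in. (The "board" at (0.365,−0.82) is a false hit on the wooden frame.) Next: (0.444, 0.266).

Emit:
{"name": "apply_moves", "arguments": {
  "series": [
    {"x": -0.0035,"y": -0.03,"z": 0.051,"wx": -0.0316,"wy": 0.0015,"wz": 0.001,"fingers": 1},
    {"x": -0.0035,"y": -0.035,"z": 0.0475,"wx": -0.0316,"wy": 0.0015,"wz": 0.001,"fingers": 1},
    {"x": -0.004,"y": -0.0395,"z": 0.044,"wx": -0.0316,"wy": 0.0015,"wz": 0.001,"fingers": 1},
    {"x": -0.0045,"y": -0.0435,"z": 0.04,"wx": -0.0316,"wy": 0.0015,"wz": 0.001,"fingers": 1},
    {"x": -0.025,"y": -0.034,"z": 0.041,"wx": -0.0263,"wy": 0.0036,"wz": 0.0163,"fingers": 1},
    {"x": -0.027,"y": -0.036,"z": 0.0375,"wx": -0.0263,"wy": 0.0036,"wz": 0.0163,"fingers": 1},
    {"x": -0.0295,"y": -0.0375,"z": 0.034,"wx": -0.0263,"wy": 0.0036,"wz": 0.0163,"fingers": 1},
    {"x": -0.03,"y": -0.036,"z": 0.028,"wx": -0.0263,"wy": 0.0036,"wz": 0.0163,"fingers": 1}
  ]
}}

```text
clock: 32.9
tool_pos: [0.5008, 0.2251, 0.1831]
eef_rot: [0.993, -0.116, -0.001, -0.015]
contact_force: [0.3, -0.0, -0.6]
opening: 1.001
```

Run:
```python
from h import *
st(); g=gp(.4439,.2662,-18)
plan((g+[.06],down(-18),5))
```

```text
t 32.9 pos [0.5008 0.2251 0.1831] xax [ 0.973 -0.23  -0.005] zax [ 0.002  0.03  -1.   ] q [-0.2   0.69 -0.48  1.86  0.45  0.68 -1.17] F [ 0.3 -0.  -0.6] open mm 88.1
leg [0.4482 0.2795 0.06  ] dist mm 28.9 deg/row 1.0
x:-0.0158 y:-0.0093 z:0.0311 wx:-0.0019 wy:0.0004 wz:0.0052
x:-0.0160 y:-0.0092 z:0.0311 wx:-0.0019 wy:0.0004 wz:0.0052
x:-0.0162 y:-0.0091 z:0.0310 wx:-0.0019 wy:0.0004 wz:0.0052
x:-0.0163 y:-0.0090 z:0.0309 wx:-0.0019 wy:0.0004 wz:0.0052
x:-0.0165 y:-0.0089 z:0.0308 wx:-0.0019 wy:0.0004 wz:0.0052
```

Emit:
{"name": "apply_moves", "arguments": {
  "series": [
    {"x": -0.016,"y": -0.009,"z": 0.031,"wx": -0.002,"wy": 0,"wz": 0.005,"fingers": 1},
    {"x": -0.016,"y": -0.009,"z": 0.031,"wx": -0.002,"wy": 0,"wz": 0.005,"fingers": 1},
    {"x": -0.016,"y": -0.009,"z": 0.031,"wx": -0.002,"wy": 0,"wz": 0.005,"fingers": 1},
    {"x": -0.016,"y": -0.009,"z": 0.031,"wx": -0.002,"wy": 0,"wz": 0.005,"fingers": 1},
    {"x": -0.013,"y": -0.008,"z": 0.026,"wx": -0.002,"wy": 0,"wz": 0.005,"fingers": 1},
    {"x": 0,"y": 0,"z": 0,"wx": 0,"wy": 0,"wz": 0,"fingers": 1},
    {"x": 0,"y": 0,"z": 0,"wx": 0,"wy": 0,"wz": 0,"fingers": 1}
  ]
}}

```text
clock: 33.78
tool_pos: [0.4397, 0.2799, 0.053]
eef_rot: [0.989, -0.149, -0.009, 0.007]
contact_force: [0.8, 0.0, 0.0]
opening: 1.006
```

Run:
```python
from h import *
st(); g=gp(.4439,.2662,-18)
plan((g+[.005],down(-18),2))
```

```text
t 33.77 pos [0.4397 0.2799 0.053 ] xax [ 0.956 -0.294 -0.016] zax [-0.02  -0.011 -1.   ] q [-0.5   0.88 -0.26  1.98  0.56  0.38 -1.5 ] F [0.8 0.  0. ] open mm 88.5
leg [0.4482 0.2795 0.005 ] dist mm 24.4 deg/row 0.79
x:0.0056 y:-0.0018 z:0.0299 wx:0.0026 wy:0.0025 wz:0.0025
x:0.0054 y:-0.0016 z:0.0299 wx:0.0026 wy:0.0025 wz:0.0025
```

Emit:
{"name": "apply_moves", "arguments": {
  "series": [
    {"x": 0.003,"y": -0.003,"z": 0.031,"wx": 0.003,"wy": 0.0025,"wz": 0.0025,"fingers": 1},
    {"x": 0.002,"y": -0.003,"z": 0.0295,"wx": 0.0025,"wy": 0.002,"wz": 0.0025,"fingers": 1},
    {"x": 0,"y": 0,"z": 0,"wx": 0,"wy": 0,"wz": 0,"fingers": 1},
    {"x": 0,"y": 0,"z": 0,"wx": 0,"wy": 0,"wz": 0,"fingers": 1}
  ]
}}

```text
clock: 34.28
tool_pos: [0.4484, 0.2809, 0.0067]
eef_rot: [0.987, -0.159, 0.002, -0.002]
contact_force: [-0.6, -0.0, -0.8]
opening: 1.0
```

Run:
```python
from h import *
st(); g=gp(.4439,.2662,-18)
plan((g+[.005],down(-18),1))
```

```text
t 34.27 pos [0.4484 0.2809 0.0067] xax [ 0.949 -0.314  0.003] zax [ 0.004  0.004 -1.   ] q [-0.55  0.96 -0.16  1.99  0.6   0.23 -1.55] F [-0.6 -0.  -0.8] open mm 88.0
leg [0.4482 0.2795 0.005 ] dist mm 2.2 deg/row 0.44
x:0.0003 y:0.0018 z:0.0021 wx:-0.0016 wy:-0.0009 wz:-0.0017
```

Emit:
{"name": "apply_moves", "arguments": {
  "series": [
    {"x": 0,"y": 0.001,"z": 0.002,"wx": 0,"wy": 0,"wz": -0.0015,"fingers": 1},
    {"x": 0,"y": 0,"z": 0,"wx": 0,"wy": 0,"wz": 0,"fingers": -0.5},
    {"x": 0,"y": 0,"z": 0,"wx": 0,"wy": 0,"wz": 0,"fingers": -0.5},
    {"x": 0,"y": 0,"z": 0,"wx": 0,"wy": 0,"wz": 0,"fingers": -0.5},
    {"x": 0,"y": 0,"z": 0,"wx": 0,"wy": 0,"wz": 0,"fingers": -0.5},
    {"x": 0,"y": 0,"z": -0.01,"wx": 0,"wy": 0,"wz": 0,"fingers": -0.5},
    {"x": 0,"y": 0,"z": -0.05,"wx": 0,"wy": 0,"wz": 0,"fingers": -0.5},
    {"x": 0,"y": 0,"z": -0.07,"wx": 0,"wy": 0,"wz": 0,"fingers": -0.5}
  ]
}}

```text
clock: 35.28
tool_pos: [0.4466, 0.2785, 0.111]
eef_rot: [0.988, -0.156, 0.0, -0.0]
contact_force: [-0.2, -0.2, -1.0]
opening: 0.615
```

Run:
```python
from h import *
st(); plan(([.52,.2,.30],down(-8,15),5),(slot(.130,.025),down(1.2,45),7))
```

```text
t 35.27 pos [0.4466 0.2785 0.111 ] xax [ 0.951 -0.309  0.   ] zax [ 0.     0.001 -1.   ] q [-0.44  0.78 -0.34  1.97  0.52  0.48 -1.47] F [-0.2 -0.2 -1. ] open mm 54.1
leg [0.52 0.2  0.3 ] dist mm 43.5 deg/row 3.59
x:0.0235 y:0.0130 z:-0.0473 wx:0.0166 wy:-0.0015 wz:-0.0110
x:0.0229 y:0.0113 z:-0.0480 wx:0.0166 wy:-0.0015 wz:-0.0110
x:0.0223 y:0.0095 z:-0.0486 wx:0.0166 wy:-0.0015 wz:-0.0110
x:0.0218 y:0.0078 z:-0.0492 wx:0.0166 wy:-0.0015 wz:-0.0110
x:0.0213 y:0.0059 z:-0.0496 wx:0.0166 wy:-0.0015 wz:-0.0110
leg [ 0.59621508 -0.05430346  0.31813708] dist mm 38.0 deg/row 4.48
x:0.0198 y:0.0408 z:-0.0143 wx:0.0238 wy:-0.0037 wz:-0.0064
x:0.0188 y:0.0400 z:-0.0175 wx:0.0238 wy:-0.0037 wz:-0.0064
x:0.0178 y:0.0389 z:-0.0207 wx:0.0238 wy:-0.0037 wz:-0.0064
x:0.0168 y:0.0376 z:-0.0237 wx:0.0238 wy:-0.0037 wz:-0.0064
x:0.0157 y:0.0360 z:-0.0267 wx:0.0238 wy:-0.0037 wz:-0.0064
x:0.0147 y:0.0343 z:-0.0295 wx:0.0238 wy:-0.0037 wz:-0.0064
x:0.0137 y:0.0322 z:-0.0321 wx:0.0238 wy:-0.0037 wz:-0.0064
```

Emit:
{"name": "apply_moves", "arguments": {
  "series": [
    {"x": 0.0235,"y": 0.013,"z": -0.0475,"wx": 0.0166,"wy": -0.0015,"wz": -0.011,"fingers": -0.5},
    {"x": 0.023,"y": 0.0113,"z": -0.048,"wx": 0.0166,"wy": -0.0015,"wz": -0.011,"fingers": -0.5},
    {"x": 0.0223,"y": 0.0095,"z": -0.0485,"wx": 0.0166,"wy": -0.0015,"wz": -0.011,"fingers": -0.5},
    {"x": 0.0218,"y": 0.0078,"z": -0.049,"wx": 0.0166,"wy": -0.0015,"wz": -0.011,"fingers": -0.5},
    {"x": 0.0213,"y": 0.006,"z": -0.0495,"wx": 0.0166,"wy": -0.0015,"wz": -0.011,"fingers": -0.5},
    {"x": 0.02,"y": 0.041,"z": -0.0143,"wx": 0.024,"wy": -0.0037,"wz": -0.0064,"fingers": -0.5},
    {"x": 0.019,"y": 0.04,"z": -0.0175,"wx": 0.024,"wy": -0.0037,"wz": -0.0064,"fingers": -0.5},
    {"x": 0.018,"y": 0.039,"z": -0.0205,"wx": 0.024,"wy": -0.0037,"wz": -0.0064,"fingers": -0.5}
  ]
}}

```text
clock: 36.28
tool_pos: [0.5556, 0.0899, 0.3225]
eef_rot: [0.968, -0.023, 0.009, -0.249]
contact_force: [1.2, 0.1, -1.6]
opening: 0.617
```

Run:
```python
from h import *
st(); plan((slot(.130,.015),down(1.2,45),6))
```

```text
t 36.27 pos [0.5556 0.0899 0.3225] xax [ 0.999 -0.049  0.006] zax [ 0.029  0.483 -0.875] q [ 0.62  0.71 -1.04  1.72  0.16  0.85 -0.39] F [ 1.2  0.1 -1.6] open mm 54.3
leg [ 0.59606658 -0.04723381  0.31106602] dist mm 23.9 deg/row 2.77
x:0.0098 y:0.0258 z:-0.0115 wx:0.0149 wy:-0.0025 wz:-0.0028
x:0.0095 y:0.0253 z:-0.0127 wx:0.0149 wy:-0.0025 wz:-0.0028
x:0.0092 y:0.0248 z:-0.0140 wx:0.0149 wy:-0.0025 wz:-0.0028
x:0.0088 y:0.0242 z:-0.0152 wx:0.0149 wy:-0.0025 wz:-0.0028
x:0.0085 y:0.0235 z:-0.0164 wx:0.0149 wy:-0.0025 wz:-0.0028
x:0.0082 y:0.0228 z:-0.0175 wx:0.0149 wy:-0.0025 wz:-0.0028
```

Emit:
{"name": "apply_moves", "arguments": {
  "series": [
    {"x": 0.01,"y": 0.0258,"z": -0.0115,"wx": 0.015,"wy": -0.0025,"wz": -0.003,"fingers": -0.5},
    {"x": 0.0095,"y": 0.0253,"z": -0.0127,"wx": 0.015,"wy": -0.0025,"wz": -0.003,"fingers": -0.5},
    {"x": 0.009,"y": 0.0248,"z": -0.014,"wx": 0.015,"wy": -0.0025,"wz": -0.003,"fingers": -0.5},
    {"x": 0.009,"y": 0.024,"z": -0.015,"wx": 0.015,"wy": -0.0025,"wz": -0.003,"fingers": -0.5},
    {"x": 0.0085,"y": 0.0235,"z": -0.0163,"wx": 0.015,"wy": -0.0025,"wz": -0.003,"fingers": -0.5},
    {"x": 0.0075,"y": 0.018,"z": -0.014,"wx": 0.0135,"wy": -0.0025,"wz": -0.003,"fingers": -0.5},
    {"x": 0,"y": 0,"z": 0,"wx": 0,"wy": 0,"wz": 0,"fingers": -0.5},
    {"x": 0,"y": 0,"z": 0,"wx": 0,"wy": 0,"wz": 0,"fingers": -0.5}
  ]
}}

```text
clock: 37.28
tool_pos: [0.5939, -0.0554, 0.309]
eef_rot: [0.924, 0.008, -0.004, -0.382]
contact_force: [-1.3, 0.6, 0.4]
opening: 0.618
```

Run:
```python
from h import *
st();sh(); plan((slot(.09,.005),down(1.2,45),3))
```

```text
t 37.27 pos [ 0.5939 -0.0554  0.309 ] xax [ 1.     0.018 -0.002] zax [-0.014  0.706 -0.708] q [ 0.89  1.   -1.16  1.44  0.11  1.16 -0.04] F [-1.3  0.6  0.4] open mm 54.4
s 0.1228 h 0.0193 lat -0.0023
leg [ 0.59651206 -0.06844277  0.27571068] dist mm 12.0 deg/row 0.07
x:0.0010 y:0.0136 z:0.0060 wz:-0.0004
x:0.0010 y:0.0137 z:0.0060 wz:-0.0004
x:0.0010 y:0.0137 z:0.0060 wz:-0.0004
```

Emit:
{"name": "apply_moves", "arguments": {
  "series": [
    {"x": 0.001,"y": 0.0136,"z": 0.006,"wx": 0,"wy": 0,"wz": 0,"fingers": -0.5},
    {"x": 0.001,"y": 0.0136,"z": 0.006,"wx": 0,"wy": 0,"wz": 0,"fingers": -0.5},
    {"x": 0.001,"y": 0.0125,"z": 0.006,"wx": 0,"wy": 0,"wz": 0,"fingers": -0.5},
    {"x": 0,"y": 0,"z": 0,"wx": 0,"wy": 0,"wz": 0,"fingers": -0.5},
    {"x": 0,"y": 0,"z": 0,"wx": 0,"wy": 0,"wz": 0,"fingers": -0.5}
  ]
}}

```text
clock: 37.9
tool_pos: [0.5958, -0.0664, 0.2753]
eef_rot: [0.925, 0.01, -0.005, -0.381]
contact_force: [-0.6, -1.7, 1.7]
opening: 0.617
```

Run:
```python
from h import *
st();sh(); plan((slot(.039,.0035),down(1.2,45),4))
```

```text
t 37.9 pos [ 0.5958 -0.0664  0.2753] xax [ 1.     0.023 -0.001] zax [-0.017  0.704 -0.71 ] q [ 0.89  1.04 -1.14  1.45  0.14  1.14 -0.01] F [-0.6 -1.7  1.7] open mm 54.3
s 0.0912 h 0.0032 lat -0.0007
leg [ 0.5972471  -0.10343756  0.23858757] dist mm 13.0 deg/row 0.07
x:0.0002 y:0.0163 wx:0.0004
x:0.0002 y:0.0163 wx:0.0004
x:0.0002 y:0.0163 wx:0.0004
x:0.0002 y:0.0163 wx:0.0004
```

Emit:
{"name": "apply_moves", "arguments": {
  "series": [
    {"x": 0.0003,"y": 0.016,"z": 0,"wx": 0,"wy": 0,"wz": 0,"fingers": -0.5},
    {"x": 0.0003,"y": 0.016,"z": 0,"wx": 0,"wy": 0,"wz": 0,"fingers": -0.5},
    {"x": 0.0002,"y": 0.016,"z": 0,"wx": 0,"wy": 0,"wz": 0,"fingers": -0.5},
    {"x": 0,"y": 0.013,"z": 0,"wx": 0,"wy": 0,"wz": 0,"fingers": -0.5},
    {"x": 0,"y": 0,"z": 0,"wx": 0,"wy": 0,"wz": 0,"fingers": -0.5},
    {"x": 0,"y": 0,"z": 0,"wx": 0,"wy": 0,"wz": 0,"fingers": -0.5}
  ]
}}

```text
clock: 38.65
tool_pos: [0.5978, -0.1042, 0.2386]
eef_rot: [0.925, 0.009, -0.004, -0.381]
contact_force: [-0.6, -0.6, 0.7]
opening: 0.62
```

Emit:
{"name": "apply_moves", "arguments": {
  "series": [
    {"x": 0,"y": 0,"z": 0,"wx": 0,"wy": 0,"wz": 0,"fingers": 1},
    {"x": 0,"y": 0,"z": 0,"wx": 0,"wy": 0,"wz": 0,"fingers": 1},
    {"x": 0,"y": 0,"z": 0,"wx": 0,"wy": 0,"wz": 0,"fingers": 1},
    {"x": 0,"y": 0,"z": 0,"wx": 0,"wy": 0,"wz": 0,"fingers": 1},
    {"x": 0,"y": 0,"z": 0,"wx": 0,"wy": 0,"wz": 0,"fingers": 1},
    {"x": 0,"y": -0.04,"z": -0.04,"wx": 0,"wy": 0,"wz": 0,"fingers": 1},
    {"x": 0,"y": -0.04,"z": -0.04,"wx": 0,"wy": 0,"wz": 0,"fingers": 1},
    {"x": 0,"y": 0,"z": 0,"wx": 0,"wy": 0,"wz": 0,"fingers": 1}
  ]
}}

```text
clock: 39.65
tool_pos: [0.5971, -0.1017, 0.3318]
eef_rot: [0.924, 0.011, -0.005, -0.382]
contact_force: [0.1, -1.3, 0.3]
opening: 1.001
```

Run:
```python
from h import *
st(); p,d=snapshot("top"); allboards(p); q,_=snapshot("scene"); apron(q)
g=gp(.4465,.3971,13.4); print(g)
plan(([.58,.08,.29],down(3,22),4),([.50,.29,.23],down(9,3),5),(g+[.06],down(13.4),5))
```

```text
t 39.65 pos [ 0.5971 -0.1017  0.3318] xax [ 1.     0.024 -0.001] zax [-0.018  0.705 -0.709] q [ 0.92  1.   -1.16  1.33  0.11  1.3  -0.  ] F [ 0.1 -1.3  0.3] open mm 88.1
board 0.365 -0.8222 jaw yaw 89.6 [0.048 0.115]
board 0.4465 0.3971 jaw yaw 13.4 [0.054 0.119]
wood px near apron 3
[np.float64(0.4433), np.float64(0.4107)]
leg [0.58 0.08 0.29] dist mm 46.8 deg/row 5.72
x:-0.0034 y:-0.0322 z:0.0487 wx:-0.0317 wy:-0.0007 wz:-0.0022
x:-0.0030 y:-0.0369 z:0.0452 wx:-0.0317 wy:-0.0007 wz:-0.0022
x:-0.0027 y:-0.0412 z:0.0413 wx:-0.0317 wy:-0.0007 wz:-0.0022
x:-0.0023 y:-0.0452 z:0.0370 wx:-0.0317 wy:-0.0007 wz:-0.0022
leg [0.5  0.29 0.23] dist mm 46.5 deg/row 3.98
x:-0.0172 y:-0.0440 z:0.0339 wx:-0.0211 wy:-0.0014 wz:-0.0065
x:-0.0161 y:-0.0465 z:0.0310 wx:-0.0211 wy:-0.0014 wz:-0.0065
x:-0.0150 y:-0.0487 z:0.0279 wx:-0.0211 wy:-0.0014 wz:-0.0065
x:-0.0139 y:-0.0508 z:0.0247 wx:-0.0211 wy:-0.0014 wz:-0.0065
x:-0.0127 y:-0.0526 z:0.0213 wx:-0.0211 wy:-0.0014 wz:-0.0065
leg [0.4433 0.4107 0.06  ] dist mm 43.2 deg/row 1.06
x:-0.0093 y:-0.0298 z:0.0441 wx:-0.0033 wz:-0.0049
x:-0.0088 y:-0.0304 z:0.0438 wx:-0.0033 wz:-0.0049
x:-0.0083 y:-0.0309 z:0.0435 wx:-0.0033 wz:-0.0049
x:-0.0078 y:-0.0315 z:0.0432 wx:-0.0033 wz:-0.0049
x:-0.0073 y:-0.0321 z:0.0428 wx:-0.0033 wz:-0.0049
```

Emit:
{"name": "apply_moves", "arguments": {
  "series": [
    {"x": -0.0035,"y": -0.032,"z": 0.0487,"wx": -0.0317,"wy": -0.0007,"wz": -0.002,"fingers": 1},
    {"x": -0.003,"y": -0.037,"z": 0.0452,"wx": -0.0317,"wy": -0.0007,"wz": -0.002,"fingers": 1},
    {"x": -0.0027,"y": -0.041,"z": 0.0413,"wx": -0.0317,"wy": -0.0007,"wz": -0.002,"fingers": 1},
    {"x": -0.0023,"y": -0.045,"z": 0.037,"wx": -0.0317,"wy": -0.0007,"wz": -0.002,"fingers": 1},
    {"x": -0.017,"y": -0.044,"z": 0.034,"wx": -0.021,"wy": -0.0014,"wz": -0.0065,"fingers": 1},
    {"x": -0.016,"y": -0.0465,"z": 0.031,"wx": -0.021,"wy": -0.0014,"wz": -0.0065,"fingers": 1},
    {"x": -0.015,"y": -0.0487,"z": 0.028,"wx": -0.021,"wy": -0.0014,"wz": -0.0065,"fingers": 1},
    {"x": -0.014,"y": -0.0508,"z": 0.0247,"wx": -0.021,"wy": -0.0014,"wz": -0.0065,"fingers": 1}
  ]
}}

```text
clock: 40.75
tool_pos: [0.5163, 0.2458, 0.2232]
eef_rot: [0.997, 0.059, -0.01, -0.05]
contact_force: [-0.2, -0.4, 0.9]
opening: 1.003
```

Run:
```python
from h import *
st(); g=gp(.4465,.3971,13.4)
plan((g+[.06],down(13.4),6))
```

```text
t 40.75 pos [0.5163 0.2458 0.2232] xax [ 0.993  0.119 -0.013] zax [-0.025  0.098 -0.995] q [-0.06  0.71 -0.72  1.75  0.48  0.83 -0.84] F [-0.2 -0.4  0.9] open mm 88.3
leg [0.4433 0.4107 0.06  ] dist mm 40.5 deg/row 1.46
x:-0.0106 y:-0.0323 z:0.0375 wx:-0.0053 wy:0.0004 wz:-0.0061
x:-0.0100 y:-0.0331 z:0.0370 wx:-0.0053 wy:0.0004 wz:-0.0061
x:-0.0094 y:-0.0340 z:0.0364 wx:-0.0053 wy:0.0004 wz:-0.0061
x:-0.0088 y:-0.0347 z:0.0358 wx:-0.0053 wy:0.0004 wz:-0.0061
x:-0.0081 y:-0.0355 z:0.0352 wx:-0.0053 wy:0.0004 wz:-0.0061
x:-0.0075 y:-0.0362 z:0.0346 wx:-0.0053 wy:0.0004 wz:-0.0061
```

Emit:
{"name": "apply_moves", "arguments": {
  "series": [
    {"x": -0.0105,"y": -0.0323,"z": 0.0375,"wx": -0.0053,"wy": 0,"wz": -0.006,"fingers": 1},
    {"x": -0.01,"y": -0.033,"z": 0.037,"wx": -0.0053,"wy": 0,"wz": -0.006,"fingers": 1},
    {"x": -0.0094,"y": -0.034,"z": 0.0364,"wx": -0.0053,"wy": 0,"wz": -0.006,"fingers": 1},
    {"x": -0.0088,"y": -0.0347,"z": 0.036,"wx": -0.0053,"wy": 0,"wz": -0.006,"fingers": 1},
    {"x": -0.008,"y": -0.0355,"z": 0.035,"wx": -0.0053,"wy": 0,"wz": -0.006,"fingers": 1},
    {"x": -0.006,"y": -0.03,"z": 0.029,"wx": -0.0053,"wy": 0.001,"wz": -0.006,"fingers": 1},
    {"x": 0,"y": 0,"z": 0,"wx": 0,"wy": 0,"wz": 0,"fingers": 1},
    {"x": 0,"y": 0,"z": 0,"wx": 0,"wy": 0,"wz": 0,"fingers": 1}
  ]
}}

```text
clock: 41.75
tool_pos: [0.4339, 0.4073, 0.0488]
eef_rot: [0.992, 0.123, -0.009, 0.007]
contact_force: [0.6, -0.7, -0.0]
opening: 0.995
```

Run:
```python
from h import *
st(); g=gp(.4465,.3971,13.4)
plan((g+[.005],down(13.4),2))
```

```text
t 41.75 pos [0.4339 0.4073 0.0488] xax [ 0.97   0.244 -0.021] zax [-0.017 -0.017 -1.   ] q [-0.56  0.97 -0.49  1.75  0.71  0.63 -1.22] F [ 0.6 -0.7 -0. ] open mm 87.6
leg [0.4433 0.4107 0.005 ] dist mm 22.5 deg/row 0.77
x:0.0068 y:-0.0009 z:0.0273 wx:0.0019 wy:0.0033 wz:0.0020
x:0.0065 y:-0.0008 z:0.0273 wx:0.0019 wy:0.0033 wz:0.0020
```

Emit:
{"name": "apply_moves", "arguments": {
  "series": [
    {"x": 0.0045,"y": -0.002,"z": 0.028,"wx": 0.002,"wy": 0.0033,"wz": 0.002,"fingers": 1},
    {"x": 0.0035,"y": -0.002,"z": 0.027,"wx": 0.002,"wy": 0.0033,"wz": 0.002,"fingers": 1},
    {"x": 0,"y": 0,"z": 0,"wx": 0,"wy": 0,"wz": 0,"fingers": 1},
    {"x": 0,"y": 0,"z": 0,"wx": 0,"wy": 0,"wz": 0,"fingers": 1}
  ]
}}

```text
clock: 42.25
tool_pos: [0.4447, 0.406, 0.0071]
eef_rot: [0.994, 0.112, 0.003, 0.0]
contact_force: [-0.1, 0.5, -0.0]
opening: 1.003
```

Run:
```python
from h import *
st(); g=gp(.4465,.3971,13.4)
plan((g+[.005],down(13.4),1)); p,d=snapshot("top"); allboards(p)
```

```text
t 42.25 pos [0.4447 0.406  0.0071] xax [0.975 0.223 0.005] zax [ 0.005  0.    -1.   ] q [-0.58  1.02 -0.42  1.76  0.77  0.53 -1.28] F [-0.1  0.5 -0. ] open mm 88.3
leg [0.4433 0.4107 0.005 ] dist mm 5.3 deg/row 0.61
x:-0.0005 y:-0.0061 z:0.0026 wx:0.0002 wy:-0.0016 wz:-0.0030
```

Emit:
{"name": "apply_moves", "arguments": {
  "series": [
    {"x": -0.0005,"y": -0.006,"z": 0.0025,"wx": 0,"wy": -0.0015,"wz": -0.003,"fingers": 1},
    {"x": 0,"y": 0,"z": 0,"wx": 0,"wy": 0,"wz": 0,"fingers": -0.5},
    {"x": 0,"y": 0,"z": 0,"wx": 0,"wy": 0,"wz": 0,"fingers": -0.5},
    {"x": 0,"y": 0,"z": 0,"wx": 0,"wy": 0,"wz": 0,"fingers": -0.5},
    {"x": 0,"y": 0,"z": 0,"wx": 0,"wy": 0,"wz": 0,"fingers": -0.5},
    {"x": 0,"y": 0,"z": -0.01,"wx": 0,"wy": 0,"wz": 0,"fingers": -0.5},
    {"x": 0,"y": 0,"z": -0.05,"wx": 0,"wy": 0,"wz": 0,"fingers": -0.5},
    {"x": 0,"y": 0,"z": -0.07,"wx": 0,"wy": 0,"wz": 0,"fingers": -0.5}
  ]
}}

```text
clock: 43.3
tool_pos: [0.4418, 0.4088, 0.1098]
eef_rot: [0.993, 0.117, -0.002, 0.003]
contact_force: [0.7, 0.2, -0.6]
opening: 0.617
```

Run:
```python
from h import *
st(); plan(([.52,.28,.30],down(8,10),5),([.58,.08,.32],down(3,32),5))
```

```text
t 43.3 pos [0.4418 0.4088 0.1098] xax [ 0.972  0.233 -0.006] zax [-0.004 -0.006 -1.   ] q [-0.52  0.88 -0.55  1.72  0.65  0.73 -1.17] F [ 0.7  0.2 -0.6] open mm 54.3
leg [0.52 0.28 0.3 ] dist mm 48.5 deg/row 2.34
x:0.0112 y:0.0361 z:-0.0474 wx:0.0114 wy:0.0009 wz:0.0060
x:0.0120 y:0.0342 z:-0.0487 wx:0.0114 wy:0.0009 wz:0.0060
x:0.0128 y:0.0322 z:-0.0498 wx:0.0114 wy:0.0009 wz:0.0060
x:0.0135 y:0.0301 z:-0.0509 wx:0.0114 wy:0.0009 wz:0.0060
x:0.0142 y:0.0280 z:-0.0519 wx:0.0114 wy:0.0009 wz:0.0060
leg [0.58 0.08 0.32] dist mm 42.0 deg/row 4.51
x:0.0079 y:0.0499 z:-0.0139 wx:0.0244 wy:0.0020 wz:0.0052
x:0.0088 y:0.0486 z:-0.0176 wx:0.0244 wy:0.0020 wz:0.0052
x:0.0097 y:0.0470 z:-0.0212 wx:0.0244 wy:0.0020 wz:0.0052
x:0.0106 y:0.0450 z:-0.0247 wx:0.0244 wy:0.0020 wz:0.0052
x:0.0115 y:0.0428 z:-0.0280 wx:0.0244 wy:0.0020 wz:0.0052
```

Emit:
{"name": "apply_moves", "arguments": {
  "series": [
    {"x": 0.011,"y": 0.036,"z": -0.0475,"wx": 0.0115,"wy": 0.001,"wz": 0.006,"fingers": -0.5},
    {"x": 0.012,"y": 0.034,"z": -0.0487,"wx": 0.0115,"wy": 0.001,"wz": 0.006,"fingers": -0.5},
    {"x": 0.013,"y": 0.032,"z": -0.05,"wx": 0.0115,"wy": 0.001,"wz": 0.006,"fingers": -0.5},
    {"x": 0.0135,"y": 0.03,"z": -0.051,"wx": 0.0115,"wy": 0.001,"wz": 0.006,"fingers": -0.5},
    {"x": 0.014,"y": 0.028,"z": -0.052,"wx": 0.0115,"wy": 0.001,"wz": 0.006,"fingers": -0.5},
    {"x": 0.008,"y": 0.05,"z": -0.014,"wx": 0.0245,"wy": 0.002,"wz": 0.005,"fingers": -0.5},
    {"x": 0.009,"y": 0.0486,"z": -0.0176,"wx": 0.0245,"wy": 0.002,"wz": 0.005,"fingers": -0.5},
    {"x": 0.01,"y": 0.047,"z": -0.021,"wx": 0.0245,"wy": 0.002,"wz": 0.005,"fingers": -0.5}
  ]
}}

```text
clock: 44.3
tool_pos: [0.5575, 0.1594, 0.3265]
eef_rot: [0.976, 0.05, -0.001, -0.211]
contact_force: [1.0, 0.1, -0.8]
opening: 0.62
```

Run:
```python
from h import *
st(); plan((slot(.130,.015),down(1.2,45),7))
```

```text
t 44.3 pos [0.5575 0.1594 0.3265] xax [0.995 0.099 0.02 ] zax [-0.022  0.412 -0.911] q [ 0.42  0.7  -1.    1.65  0.22  0.91 -0.42] F [ 1.   0.1 -0.8] open mm 54.5
leg [ 0.59606658 -0.04723381  0.31106602] dist mm 30.1 deg/row 3.02
x:0.0031 y:0.0352 z:-0.0128 wx:0.0164 wy:0.0013 wz:0.0035
x:0.0036 y:0.0345 z:-0.0146 wx:0.0164 wy:0.0013 wz:0.0035
x:0.0040 y:0.0337 z:-0.0164 wx:0.0164 wy:0.0013 wz:0.0035
x:0.0044 y:0.0327 z:-0.0180 wx:0.0164 wy:0.0013 wz:0.0035
x:0.0049 y:0.0317 z:-0.0197 wx:0.0164 wy:0.0013 wz:0.0035
x:0.0053 y:0.0306 z:-0.0213 wx:0.0164 wy:0.0013 wz:0.0035
x:0.0057 y:0.0294 z:-0.0228 wx:0.0164 wy:0.0013 wz:0.0035
```

Emit:
{"name": "apply_moves", "arguments": {
  "series": [
    {"x": 0.003,"y": 0.035,"z": -0.0128,"wx": 0.0164,"wy": 0.001,"wz": 0.0035,"fingers": -0.5},
    {"x": 0.0036,"y": 0.0345,"z": -0.0146,"wx": 0.0164,"wy": 0.001,"wz": 0.0035,"fingers": -0.5},
    {"x": 0.004,"y": 0.0337,"z": -0.0164,"wx": 0.0164,"wy": 0.001,"wz": 0.0035,"fingers": -0.5},
    {"x": 0.0044,"y": 0.0327,"z": -0.018,"wx": 0.0164,"wy": 0.001,"wz": 0.0035,"fingers": -0.5},
    {"x": 0.005,"y": 0.0317,"z": -0.0197,"wx": 0.0164,"wy": 0.001,"wz": 0.0035,"fingers": -0.5},
    {"x": 0.005,"y": 0.03,"z": -0.021,"wx": 0.0164,"wy": 0.001,"wz": 0.0035,"fingers": -0.5},
    {"x": 0.004,"y": 0.022,"z": -0.018,"wx": 0.014,"wy": 0.001,"wz": 0.003,"fingers": -0.5},
    {"x": 0,"y": 0,"z": 0,"wx": 0,"wy": 0,"wz": 0,"fingers": -0.5}
  ]
}}

```text
clock: 45.3
tool_pos: [0.5936, -0.0565, 0.3103]
eef_rot: [0.924, 0.004, -0.005, -0.381]
contact_force: [-0.6, 0.8, -0.7]
opening: 0.62
```

Run:
```python
from h import *
st();sh(); plan((slot(.09,.005),down(1.2,45),4))
```

```text
t 45.3 pos [ 0.5936 -0.0565  0.3103] xax [ 1.     0.011 -0.006] zax [-0.012  0.705 -0.709] q [ 0.88  0.99 -1.14  1.44  0.09  1.16 -0.03] F [-0.6  0.8 -0.7] open mm 54.6
s 0.1229 h 0.021 lat -0.0027
leg [ 0.59651206 -0.06844277  0.27571068] dist mm 9.2 deg/row 0.17
x:0.0009 y:0.0103 z:0.0050 wx:0.0002 wy:-0.0002 wz:-0.0009
x:0.0009 y:0.0103 z:0.0050 wx:0.0002 wy:-0.0002 wz:-0.0009
x:0.0009 y:0.0103 z:0.0050 wx:0.0002 wy:-0.0002 wz:-0.0009
x:0.0009 y:0.0103 z:0.0050 wx:0.0002 wy:-0.0002 wz:-0.0009
```

Emit:
{"name": "apply_moves", "arguments": {
  "series": [
    {"x": 0.001,"y": 0.0103,"z": 0.005,"wx": 0,"wy": 0,"wz": -0.001,"fingers": -0.5},
    {"x": 0.001,"y": 0.0103,"z": 0.005,"wx": 0,"wy": 0,"wz": -0.001,"fingers": -0.5},
    {"x": 0.001,"y": 0.0103,"z": 0.005,"wx": 0,"wy": 0,"wz": -0.001,"fingers": -0.5},
    {"x": 0.001,"y": 0.009,"z": 0.004,"wx": 0,"wy": 0,"wz": -0.001,"fingers": -0.5},
    {"x": 0,"y": 0,"z": 0,"wx": 0,"wy": 0,"wz": 0,"fingers": -0.5},
    {"x": 0,"y": 0,"z": 0,"wx": 0,"wy": 0,"wz": 0,"fingers": -0.5}
  ]
}}

```text
clock: 46.05
tool_pos: [0.596, -0.0648, 0.2766]
eef_rot: [0.925, 0.015, -0.003, -0.38]
contact_force: [0.1, -0.5, -0.0]
opening: 0.617
```

Run:
```python
from h import *
st();sh(); plan((slot(.039,.0035),down(1.2,45),4))
```

```text
t 46.05 pos [ 0.596  -0.0648  0.2766] xax [1.    0.029 0.005] zax [-0.017  0.703 -0.711] q [ 0.88  1.04 -1.13  1.45  0.12  1.13  0.01] F [ 0.1 -0.5 -0. ] open mm 54.3
s 0.0932 h 0.003 lat -0.0004
leg [ 0.5972471  -0.10343756  0.23858757] dist mm 13.5 deg/row 0.16
y:0.0169 wx:0.0004 wz:0.0008
y:0.0169 wx:0.0004 wz:0.0008
y:0.0169 wx:0.0004 wz:0.0008
y:0.0169 wx:0.0004 wz:0.0008
```

Emit:
{"name": "apply_moves", "arguments": {
  "series": [
    {"x": 0,"y": 0.017,"z": 0,"wx": 0,"wy": 0,"wz": 0.001,"fingers": -0.5},
    {"x": 0,"y": 0.017,"z": 0,"wx": 0,"wy": 0,"wz": 0.001,"fingers": -0.5},
    {"x": 0,"y": 0.017,"z": 0,"wx": 0,"wy": 0,"wz": 0.001,"fingers": -0.5},
    {"x": 0,"y": 0.014,"z": 0,"wx": 0,"wy": 0,"wz": 0.001,"fingers": -0.5},
    {"x": 0,"y": 0,"z": 0,"wx": 0,"wy": 0,"wz": 0,"fingers": -0.5},
    {"x": 0,"y": 0,"z": 0,"wx": 0,"wy": 0,"wz": 0,"fingers": -0.5}
  ]
}}

```text
clock: 46.8
tool_pos: [0.5973, -0.1052, 0.2369]
eef_rot: [0.925, 0.007, -0.005, -0.38]
contact_force: [-0.1, -1.1, -0.4]
opening: 0.616
```

Emit:
{"name": "apply_moves", "arguments": {
  "series": [
    {"x": 0,"y": 0,"z": 0,"wx": 0,"wy": 0,"wz": 0,"fingers": 1},
    {"x": 0,"y": 0,"z": 0,"wx": 0,"wy": 0,"wz": 0,"fingers": 1},
    {"x": 0,"y": 0,"z": 0,"wx": 0,"wy": 0,"wz": 0,"fingers": 1},
    {"x": 0,"y": 0,"z": 0,"wx": 0,"wy": 0,"wz": 0,"fingers": 1},
    {"x": 0,"y": 0,"z": 0,"wx": 0,"wy": 0,"wz": 0,"fingers": 1},
    {"x": 0,"y": -0.04,"z": -0.04,"wx": 0,"wy": 0,"wz": 0,"fingers": 1},
    {"x": 0,"y": -0.04,"z": -0.04,"wx": 0,"wy": 0,"wz": 0,"fingers": 1},
    {"x": 0,"y": 0,"z": 0,"wx": 0,"wy": 0,"wz": 0,"fingers": 1}
  ]
}}

```text
clock: 47.8
tool_pos: [0.5975, -0.1028, 0.3311]
eef_rot: [0.924, 0.009, -0.006, -0.381]
contact_force: [-0.3, 0.6, -0.5]
opening: 1.001
```

Run:
```python
from h import *
st(); p,d=snapshot("top"); allboards(p); q,_=snapshot("scene"); apron(q)
cv2.imwrite("pics/s2.png",cv2.resize(q[140:340,130:430,::-1],(750,500),interpolation=cv2.INTER_CUBIC))
plan(([.55,-.13,.36],down(-30,0),6),([.4812,-.26,.26],down(-136,0),10))
```

```text
t 47.8 pos [ 0.5975 -0.1028  0.3311] xax [ 1.     0.02  -0.004] zax [-0.017  0.705 -0.709] q [ 0.91  0.99 -1.14  1.33  0.09  1.29  0.01] F [-0.3  0.6 -0.5] open mm 88.1
board 0.365 -0.8222 jaw yaw 89.6 [0.048 0.115]
wood px near apron 1
leg [ 0.55 -0.13  0.36] dist mm 10.4 deg/row 9.0
x:-0.0098 y:-0.0010 z:-0.0085 wx:-0.0403 wy:0.0118 wz:0.0272
x:-0.0094 y:0.0009 z:-0.0089 wx:-0.0403 wy:0.0118 wz:0.0272
x:-0.0089 y:0.0028 z:-0.0090 wx:-0.0403 wy:0.0118 wz:0.0272
x:-0.0083 y:0.0047 z:-0.0089 wx:-0.0403 wy:0.0118 wz:0.0272
x:-0.0075 y:0.0065 z:-0.0084 wx:-0.0403 wy:0.0118 wz:0.0272
x:-0.0066 y:0.0081 z:-0.0078 wx:-0.0403 wy:0.0118 wz:0.0272
leg [ 0.4812 -0.26    0.26  ] dist mm 17.8 deg/row 10.6
x:0.0007 y:0.0184 z:0.0125 wz:0.0589
x:0.0040 y:0.0179 z:0.0125 wz:0.0589
x:0.0073 y:0.0169 z:0.0125 wz:0.0589
x:0.0103 y:0.0153 z:0.0125 wz:0.0589
x:0.0129 y:0.0131 z:0.0125 wz:0.0589
x:0.0151 y:0.0105 z:0.0125 wz:0.0589
x:0.0168 y:0.0076 z:0.0125 wz:0.0589
x:0.0179 y:0.0044 z:0.0125 wz:0.0589
x:0.0184 y:0.0010 z:0.0125 wz:0.0589
x:0.0182 y:-0.0024 z:0.0125 wz:0.0589
```

View pics/s2.png

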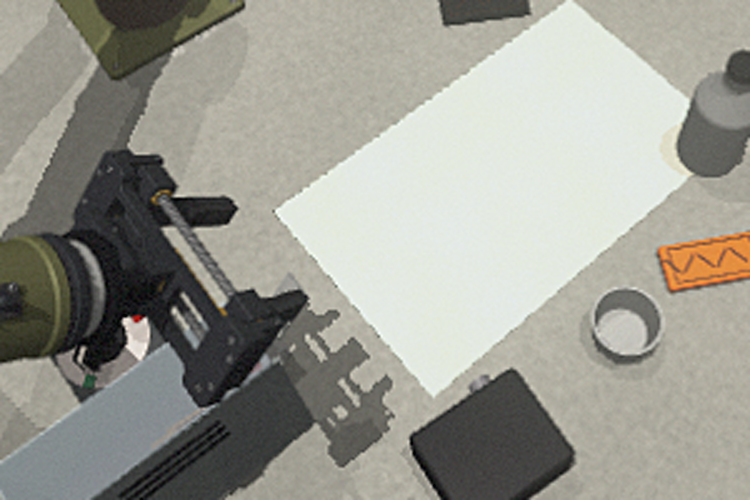

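The sheet (middle, ~(490,200)) is empty and the tin and station are undisturbed. Back to the knob.

Emit:
{"name": "apply_moves", "arguments": {
  "series": [
    {"x": -0.01,"y": -0.001,"z": -0.0085,"wx": -0.04,"wy": 0.012,"wz": 0.027,"fingers": 1},
    {"x": -0.0094,"y": 0.001,"z": -0.009,"wx": -0.04,"wy": 0.012,"wz": 0.027,"fingers": 1},
    {"x": -0.009,"y": 0.003,"z": -0.009,"wx": -0.04,"wy": 0.012,"wz": 0.027,"fingers": 1},
    {"x": -0.0083,"y": 0.0047,"z": -0.009,"wx": -0.04,"wy": 0.012,"wz": 0.027,"fingers": 1},
    {"x": -0.0075,"y": 0.0065,"z": -0.0085,"wx": -0.04,"wy": 0.012,"wz": 0.027,"fingers": 1},
    {"x": -0.0066,"y": 0.008,"z": -0.008,"wx": -0.04,"wy": 0.012,"wz": 0.027,"fingers": 1},
    {"x": 0,"y": 0,"z": 0,"wx": 0,"wy": 0,"wz": 0,"fingers": 1}
  ]
}}

```text
clock: 48.78
tool_pos: [0.5433, -0.1345, 0.3489]
eef_rot: [0.964, -0.267, -0.007, 0.009]
contact_force: [-0.3, -0.3, -0.8]
opening: 1.003
```

Run:
```python
from h import *
st(); plan(([.4812,-.26,.28],down(-136,0),11))
```

```text
t 48.77 pos [ 0.5433 -0.1345  0.3489] xax [ 0.857 -0.515 -0.009] zax [-0.018 -0.013 -1.   ] q [ 0.56  0.55 -0.69  1.58  0.39  1.17 -0.76] F [-0.3 -0.3 -0.8] open mm 88.3
leg [ 0.4812 -0.26    0.28  ] dist mm 14.2 deg/row 9.55
x:0.0014 y:0.0157 z:0.0081 wx:0.0006 wy:-0.0004 wz:0.0530
x:0.0040 y:0.0153 z:0.0081 wx:0.0006 wy:-0.0004 wz:0.0530
x:0.0064 y:0.0144 z:0.0081 wx:0.0006 wy:-0.0004 wz:0.0530
x:0.0088 y:0.0132 z:0.0080 wx:0.0006 wy:-0.0004 wz:0.0530
x:0.0108 y:0.0115 z:0.0080 wx:0.0006 wy:-0.0004 wz:0.0530
x:0.0126 y:0.0096 z:0.0080 wx:0.0006 wy:-0.0004 wz:0.0530
x:0.0140 y:0.0074 z:0.0079 wx:0.0006 wy:-0.0004 wz:0.0530
x:0.0151 y:0.0050 z:0.0079 wx:0.0006 wy:-0.0004 wz:0.0530
x:0.0157 y:0.0024 z:0.0079 wx:0.0006 wy:-0.0004 wz:0.0530
x:0.0159 z:0.0079 wx:0.0006 wy:-0.0004 wz:0.0530
x:0.0157 y:-0.0028 z:0.0078 wx:0.0006 wy:-0.0004 wz:0.0530
```

Emit:
{"name": "apply_moves", "arguments": {
  "series": [
    {"x": 0.0015,"y": 0.0157,"z": 0.008,"wx": 0.0006,"wy": 0,"wz": 0.053,"fingers": 0.2},
    {"x": 0.004,"y": 0.0153,"z": 0.008,"wx": 0.0006,"wy": 0,"wz": 0.053,"fingers": 0.2},
    {"x": 0.0065,"y": 0.0144,"z": 0.008,"wx": 0.0006,"wy": 0,"wz": 0.053,"fingers": 0.2},
    {"x": 0.0088,"y": 0.013,"z": 0.008,"wx": 0.0006,"wy": 0,"wz": 0.053,"fingers": 0.2},
    {"x": 0.011,"y": 0.0115,"z": 0.008,"wx": 0.0006,"wy": 0,"wz": 0.053,"fingers": 0.2},
    {"x": 0.0126,"y": 0.0096,"z": 0.008,"wx": 0.0006,"wy": 0,"wz": 0.053,"fingers": 0.2},
    {"x": 0.014,"y": 0.0074,"z": 0.008,"wx": 0.0006,"wy": 0,"wz": 0.053,"fingers": 0.2},
    {"x": 0.015,"y": 0.005,"z": 0.008,"wx": 0.0006,"wy": 0,"wz": 0.053,"fingers": 0.2}
  ]
}}

```text
clock: 49.78
tool_pos: [0.4899, -0.2377, 0.2828]
eef_rot: [-0.574, 0.819, 0.011, -0.005]
contact_force: [0.2, 0.2, 0.8]
opening: 0.602
```

Run:
```python
from h import *
st(); plan(([.4812,-.26,.24],down(-136,0),5)); p,d=snapshot("top"); cv2.imwrite("pics/t2.png",cv2.resize(p[130:250,380:540,::-1],None,fx=4,fy=4,interpolation=cv2.INTER_CUBIC))
```

```text
t 49.77 pos [ 0.4899 -0.2377  0.2828] xax [-0.342 -0.94  -0.005] zax [-0.021  0.013 -1.   ] q [ 0.56  0.55 -0.31  1.73  0.19  0.92 -1.75] F [0.2 0.2 0.8] open mm 53.0
leg [ 0.4812 -0.26    0.24  ] dist mm 9.8 deg/row 5.21
x:0.0060 z:0.0107 wx:0.0016 wz:0.0289
x:0.0060 y:-0.0006 z:0.0107 wx:0.0016 wz:0.0289
x:0.0059 y:-0.0011 z:0.0107 wx:0.0016 wz:0.0289
x:0.0058 y:-0.0016 z:0.0107 wx:0.0016 wz:0.0289
x:0.0056 y:-0.0020 z:0.0107 wx:0.0016 wz:0.0289
```

View pics/t2.png

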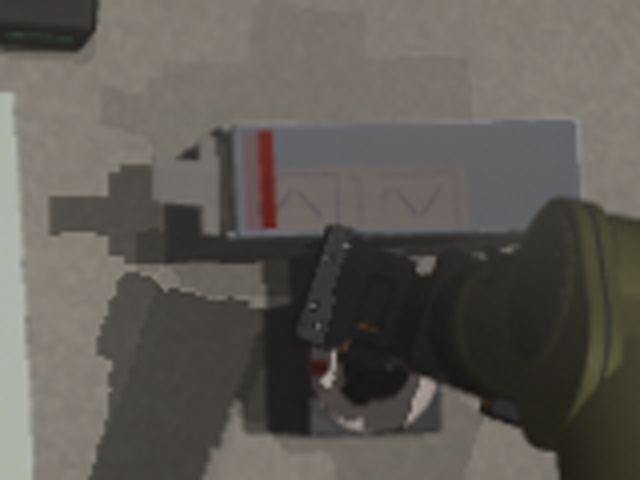

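Boards are visible lying flat through the glass, around (310,195) and (415,195), and the apron and mouth at (180,175) are clear.

Emit:
{"name": "apply_moves", "arguments": {
  "series": [
    {"x": 0.006,"y": 0,"z": 0.0107,"wx": 0.0016,"wy": 0,"wz": 0.029,"fingers": 0.2},
    {"x": 0.006,"y": 0,"z": 0.0107,"wx": 0.0016,"wy": 0,"wz": 0.029,"fingers": 0.2},
    {"x": 0.006,"y": -0.001,"z": 0.0107,"wx": 0.0016,"wy": 0,"wz": 0.029,"fingers": 0.2},
    {"x": 0.0055,"y": -0.0015,"z": 0.0107,"wx": 0.0016,"wy": 0,"wz": 0.029,"fingers": 0.2},
    {"x": 0.0045,"y": -0.002,"z": 0.0107,"wx": 0.0016,"wy": 0,"wz": 0.027,"fingers": 0.2},
    {"x": 0,"y": 0,"z": 0,"wx": 0,"wy": 0,"wz": 0,"fingers": 0.2},
    {"x": 0,"y": 0,"z": 0,"wx": 0,"wy": 0,"wz": 0,"fingers": 0.2}
  ]
}}

```text
clock: 50.7
tool_pos: [0.4744, -0.2672, 0.2289]
eef_rot: [-0.372, 0.928, 0.007, -0.004]
contact_force: [0.5, 0.3, 0.3]
opening: 0.599
```

Run:
```python
from h import *
st(); plan(([.4812,-.2605,.1685],down(-135.8,0),4))
p,d,M=wshot(); knob(p,d,M,[.481,-.26,.168])
```

```text
t 50.7 pos [ 0.4744 -0.2672  0.2289] xax [-0.723 -0.691  0.002] zax [-0.013  0.01  -1.   ] q [ 0.53  0.6  -0.16  1.81  0.13  0.76 -2.08] F [0.5 0.3 0.3] open mm 52.7
leg [ 0.4812 -0.2605  0.1685] dist mm 15.3 deg/row 0.26
x:-0.0030 y:-0.0002 z:0.0189 wx:0.0013 wz:-0.0007
x:-0.0030 z:0.0189 wx:0.0013 wz:-0.0007
x:-0.0030 z:0.0189 wx:0.0013 wz:-0.0007
x:-0.0030 z:0.0189 wx:0.0013 wz:-0.0007
knob 1729 0.16828933931171308 ((0.48129701614379883, -0.2611110806465149), (0.016061220318078995, 0.0646059438586235), 45.75542068481445)
```

Emit:
{"name": "apply_moves", "arguments": {
  "series": [
    {"x": -0.003,"y": 0,"z": 0.019,"wx": 0.0013,"wy": 0,"wz": -0.001,"fingers": 0.2},
    {"x": -0.003,"y": 0,"z": 0.019,"wx": 0.0013,"wy": 0,"wz": -0.001,"fingers": 0.2},
    {"x": -0.003,"y": 0,"z": 0.019,"wx": 0.0013,"wy": 0,"wz": -0.001,"fingers": 0.2},
    {"x": -0.002,"y": 0,"z": 0.015,"wx": 0.001,"wy": 0,"wz": -0.001,"fingers": 0.2},
    {"x": 0,"y": 0,"z": 0,"wx": 0,"wy": 0,"wz": 0,"fingers": 0.2},
    {"x": 0,"y": 0,"z": 0,"wx": 0,"wy": 0,"wz": 0,"fingers": 0.2}
  ]
}}

```text
clock: 51.5
tool_pos: [0.4828, -0.2612, 0.1714]
eef_rot: [-0.382, 0.924, -0.001, 0.001]
contact_force: [-1.2, 0.6, -0.2]
opening: 0.598
```

Run:
```python
from h import *
st(); plan(([.4812,-.2608,.1617],down(-135.5,0),1))
```

```text
t 51.5 pos [ 0.4828 -0.2612  0.1714] xax [-0.709 -0.705 -0.001] zax [ 0.004 -0.002 -1.   ] q [ 0.5   0.68 -0.14  1.87  0.16  0.6  -2.11] F [-1.2  0.6 -0.2] open mm 52.6
leg [ 0.4812 -0.2608  0.1617] dist mm 9.9 deg/row 0.43
x:0.0011 y:0.0018 z:0.0121 wx:-0.0012 wy:0.0005 wz:0.0020
```

Emit:
{"name": "apply_moves", "arguments": {
  "series": [
    {"x": 0.0005,"y": 0.001,"z": 0.0125,"wx": 0,"wy": 0,"wz": 0.001,"fingers": 0.2},
    {"x": 0,"y": 0,"z": 0.0005,"wx": 0,"wy": 0,"wz": 0,"fingers": 0.2},
    {"x": 0,"y": 0,"z": 0,"wx": 0,"wy": 0,"wz": 0,"fingers": -1},
    {"x": 0,"y": 0,"z": 0,"wx": 0,"wy": 0,"wz": 0,"fingers": -1},
    {"x": 0,"y": 0,"z": 0,"wx": 0,"wy": 0,"wz": 0,"fingers": -1},
    {"x": 0,"y": 0,"z": 0,"wx": 0,"wy": 0,"wz": 0,"fingers": -1},
    {"x": 0,"y": 0,"z": 0,"wx": 0,"wy": 0,"wz": 0,"fingers": -1},
    {"x": 0,"y": 0,"z": 0,"wx": 0,"wy": 0,"wz": 0,"fingers": -1}
  ]
}}

```text
clock: 52.5
tool_pos: [0.4818, -0.2622, 0.1615]
eef_rot: [-0.38, 0.925, -0.002, 0.001]
contact_force: [-0.4, -0.1, 0.1]
opening: 0.176
```

Run:
```python
from h import *
st()
```

```text
t 52.5 pos [ 0.4818 -0.2622  0.1615] xax [-0.711 -0.703 -0.001] zax [ 0.004 -0.004 -1.   ] q [ 0.5   0.7  -0.14  1.88  0.17  0.57 -2.11] F [-0.4 -0.1  0.1] open mm 15.5
```

Emit:
{"name": "apply_moves", "arguments": {
  "series": [
    {"x": 0,"y": 0,"z": 0,"wx": 0,"wy": 0,"wz": -0.053,"fingers": -1},
    {"x": 0,"y": 0,"z": 0,"wx": 0,"wy": 0,"wz": -0.053,"fingers": -1},
    {"x": 0,"y": 0,"z": 0,"wx": 0,"wy": 0,"wz": -0.053,"fingers": -1},
    {"x": 0,"y": 0,"z": 0,"wx": 0,"wy": 0,"wz": -0.053,"fingers": -1},
    {"x": 0,"y": 0,"z": 0,"wx": 0,"wy": 0,"wz": -0.053,"fingers": -1},
    {"x": 0,"y": 0,"z": 0,"wx": 0,"wy": 0,"wz": -0.053,"fingers": -1},
    {"x": 0,"y": 0,"z": 0,"wx": 0,"wy": 0,"wz": -0.053,"fingers": -1},
    {"x": 0,"y": 0,"z": 0,"wx": 0,"wy": 0,"wz": 0,"fingers": -1}
  ]
}}

```text
clock: 53.5
tool_pos: [0.4822, -0.26, 0.1615]
eef_rot: [0.836, -0.549, 0.002, -0.001]
contact_force: [0.0, 0.4, 0.1]
opening: 0.171
```

Run:
```python
from h import *
st(); plan(([.4812,-.2605,.1615],down(1.2,0),7))
```

```text
t 53.5 pos [ 0.4822 -0.26    0.1615] xax [ 0.396 -0.918  0.002] zax [ 0.005 -0.    -1.   ] q [ 0.7   0.73 -0.48  1.87  0.53  0.66 -1.26] F [0.  0.4 0.1] open mm 15.0
leg [ 0.4812 -0.2605  0.1615] dist mm 0.2 deg/row 9.69
wz:-0.0538
wz:-0.0538
wz:-0.0538
wz:-0.0538
wz:-0.0538
wz:-0.0538
wz:-0.0538
```

Emit:
{"name": "apply_moves", "arguments": {
  "series": [
    {"x": 0,"y": 0,"z": 0,"wx": 0,"wy": 0,"wz": -0.053,"fingers": -1},
    {"x": 0,"y": 0,"z": 0,"wx": 0,"wy": 0,"wz": -0.053,"fingers": -1},
    {"x": 0,"y": 0,"z": 0,"wx": 0,"wy": 0,"wz": -0.053,"fingers": -1},
    {"x": 0,"y": 0,"z": 0,"wx": 0,"wy": 0,"wz": -0.053,"fingers": -1},
    {"x": 0,"y": 0,"z": 0,"wx": 0,"wy": 0,"wz": -0.053,"fingers": -1},
    {"x": 0,"y": 0,"z": 0,"wx": 0,"wy": 0,"wz": -0.05,"fingers": -1},
    {"x": 0,"y": 0,"z": 0,"wx": 0,"wy": 0,"wz": -0.03,"fingers": -1},
    {"x": 0,"y": 0,"z": 0,"wx": 0,"wy": 0,"wz": 0,"fingers": -1}
  ]
}}

```text
clock: 54.5
tool_pos: [0.4805, -0.2587, 0.1615]
eef_rot: [0.999, -0.038, -0.0, -0.0]
contact_force: [-1.3, -0.3, 0.6]
opening: 0.171
```

Run:
```python
from h import *
st(); plan(([.4812,-.2605,.1615],down(1.2,0),1))
```

```text
t 54.5 pos [ 0.4805 -0.2587  0.1615] xax [ 0.997 -0.075 -0.001] zax [-0.001  0.001 -1.   ] q [ 0.86  0.8  -0.78  1.86  0.77  0.81 -0.41] F [-1.3 -0.3  0.6] open mm 15.1
leg [ 0.4812 -0.2605  0.1615] dist mm 1.9 deg/row 5.5
x:0.0011 y:0.0021 wx:-0.0002 wz:-0.0306
```

Emit:
{"name": "apply_moves", "arguments": {
  "series": [
    {"x": 0.0005,"y": 0.001,"z": 0,"wx": 0,"wy": 0,"wz": -0.018,"fingers": -1},
    {"x": 0,"y": 0,"z": 0,"wx": 0,"wy": 0,"wz": -0.012,"fingers": -1},
    {"x": 0,"y": 0,"z": 0,"wx": 0,"wy": 0,"wz": 0,"fingers": -1},
    {"x": 0,"y": 0,"z": 0,"wx": 0,"wy": 0,"wz": 0,"fingers": -1}
  ]
}}

```text
clock: 55.0
tool_pos: [0.4803, -0.2588, 0.1614]
eef_rot: [1.0, 0.006, -0.001, -0.001]
contact_force: [-1.0, 0.2, 1.2]
opening: 0.172
```

Run:
```python
from h import *
st(); plan(([.4812,-.2605,.1615],down(1.2,0),1)); print(get_state()["moment"])
```

```text
t 55.0 pos [ 0.4803 -0.2588  0.1614] xax [ 1.     0.012 -0.002] zax [-0.002  0.001 -1.   ] q [ 0.87  0.81 -0.8   1.86  0.79  0.83 -0.34] F [-1.   0.2  1.2] open mm 15.2
leg [ 0.4812 -0.2605  0.1615] dist mm 1.9 deg/row 0.53
x:0.0011 y:0.0022 wx:-0.0004 wy:0.0007 wz:-0.0028
[0.1455447  0.07091045 0.02403188]
```

Yaw 0.7°, within half a degree of red. Release, lift and back off to where the wrist camera sees the knob.

Emit:
{"name": "apply_moves", "arguments": {
  "series": [
    {"x": 0,"y": 0,"z": 0,"wx": 0,"wy": 0,"wz": 0,"fingers": 0},
    {"x": 0,"y": 0,"z": 0,"wx": 0,"wy": 0,"wz": 0,"fingers": 0.2},
    {"x": 0,"y": 0,"z": 0,"wx": 0,"wy": 0,"wz": 0,"fingers": 0.2},
    {"x": 0,"y": 0,"z": -0.04,"wx": 0,"wy": 0,"wz": 0,"fingers": 0.2},
    {"x": 0,"y": 0,"z": -0.07,"wx": 0,"wy": 0,"wz": 0,"fingers": 0.2},
    {"x": 0,"y": 0.03,"z": -0.05,"wx": 0,"wy": 0,"wz": 0,"fingers": 0.2},
    {"x": 0,"y": 0,"z": 0,"wx": 0,"wy": 0,"wz": 0,"fingers": 0.2},
    {"x": 0,"y": 0,"z": 0,"wx": 0,"wy": 0,"wz": 0,"fingers": 0.2}
  ]
}}

```text
clock: 56.0
tool_pos: [0.4808, -0.2832, 0.2915]
eef_rot: [1.0, 0.006, -0.002, -0.001]
contact_force: [-0.2, 0.7, -0.9]
opening: 0.602
```

Run:
```python
from h import *
st(); p,d,M=wshot(); knob(p,d,M,[.481,-.26,.168])
u,v=proj("wrist",[[.482,-.252,.14]],M)[0].astype(int); a=cv2.resize(p[max(v-80,0):v+80,u-80:u+80],(400,400))
q,_=snapshot("top"); allboards(q); b=cv2.resize(q[130:250,380:500],(400,400)); cv2.imwrite("pics/f1.png",np.hstack([a,b])[:,:,::-1])
```

```text
t 56.0 pos [ 0.4808 -0.2832  0.2915] xax [ 1.     0.011 -0.003] zax [-0.003  0.002 -1.   ] q [ 0.98  0.67 -0.93  1.68  0.59  1.1  -0.12] F [-0.2  0.7 -0.9] open mm 53.0
knob 1171 0.16816376407228673 ((0.48041072487831116, -0.25974899530410767), (0.015884896740317345, 0.0640043169260025), 1.1603845357894897)
```

View pics/f1.png

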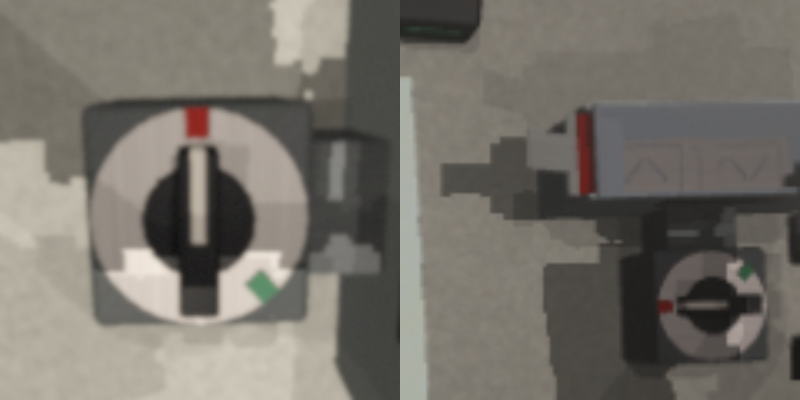

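The line points straight at red (left panel: line (198,195), red (197,122)). The gate is back at the mouth (right panel (585,150)), no boards are left outside, and the robot touches nothing.

```bash
python3 -c "
from plant import *
print(finish_job())"
```

```text
the job is handed in; nothing more can be done
None
```

The job is handed in at about 56 s of the 210 s allowed. I turned the knob clockwise to green and slipped all five boards through the slot one by one. Then I turned the knob back to red and backed the gripper clear.

What the last checks showed:
- **Knob:** the bar reads 91.2°, against about 91° measured for the red mark. At the start it stood roughly 6° past red, so I set it to the mark itself, not to where I found it.
- **Gate:** it is down at the mouth again, and the mouth and apron are clear.
- **Boards:** none is left on the table. Boards can be seen lying flat through the glass. I could only make out the top two, so the count of five rests on each one vanishing from view after release.
- **Bystanders:** the arm never went near the station, tin or flask, and they stood undisturbed in the scene view after the last board. I did not re-measure their positions.

Two readings disagreed. The top camera twice reported a "board" near (0.365, −0.82), which I put down to the wooden frame at the edge of the table. The top and scene cameras also differed by about 2 mm in x, so I used the average.

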